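# Put the reference block away in its hasped case

## Task

Put the rectangular steel reference block flat into the fitted recess of the open wooden case, the same way up as it lies now, lowering it rather than dropping it. Then shut the lid fully, and last swing the steel hasp down until it lies home over the staple on the front of the case. Leave the two round test blocks where they are.

Things in the scene. Friction and masses are not known exactly. Their poses are not given: they have to be found in the camera images.
- case: Wooden case, 124 (x) x 190 (y) mm, fixed to the bench, shut 54 mm high. Origin: centre of its underside on the bench; its x axis points from the front (staple) to the back (lid hinge), z up. Box walls 7 mm thick, rim 34 mm above the bench; inside 110 x 176 mm with black foam on a grey floor, top of the foam 20 mm above the bench.
- nest (a point): centre of the floor of the foam recess (8 mm above the bench), axes as the case's. Recess 105 mm long (y), 47 mm wide (x), 12 mm deep, upper 6 mm of its edges bevelled 45 degrees outward. At mid-length the foam is left out over 44 mm (y) on both sides as far as the walls, for fingers. The block's underside centre belongs here, its long side along y, either way round.
- staple (a point): middle of the staple's outer bar on the case's front: a flat U of 5 mm round bar, 27 mm wide (y), 24 mm above the bench, standing out to x = -78.5 mm of the case; it goes through the hasp's slot
- lid (a joint): lid angle, rad: 0 shut, 1.57 upright, stop at 2.0. Hinge line along y at x = +62 mm of the case, 34 mm above the bench. Lid 124 mm deep, 190 wide, 20 high, hollow below; shut, it covers heights 34 to 54 mm. 250 g; its stiff hinge (0.2 N m) holds it wherever it is left, so it must be pushed all the way down.
- lid_front (a point): middle of the lid's front upper edge (124 mm from the hinge line and on the lid's outer face)
- hasp (a joint): hasp angle relative to the lid, rad. With the lid shut: 0 hangs home on the case's front with the staple through its slot, 1.57 points level to the front, 2.6 stop (upward). Flat steel plate 90 mm wide (y), 44 long, 3 thick. Slot 34 mm wide, 18 to 36 mm from the hinge; the plain strips beside it (17 to 45 mm off the middle) can be pushed. Hinge friction 0.03 N m: it stays where left.
- hasp_hinge (a point): middle of the hasp's hinge line on the lid's front edge; with the lid shut it is at x = -65.5 mm of the case, 50 mm above the bench, and runs along y
- hasp_tip (a point): middle of the hasp's free end, 44 mm from its hinge line; a lip 32 mm wide stands out 8 mm from the plate's outer face there
- block_rect: bright steel rectangular reference block, 42 (x) x 100 (y) x 16 (z) mm, about 0.5 kg, the only long block; origin at the centre of its underside, z up. Starts flat on the bench, left of the case; a tall hardness tester stands behind the gap between them.
- test_block: bystander: round steel test block, 64 mm across, 15 mm high, origin under its centre, loose on the bench
- test_block_1: bystander: round steel test block, 50 mm across, 12 mm high, origin under its centre, loose on the bench

How it is judged (in metres and radians):
On the way, in this order (a step that is already met when the one before it is completed fails the run):
1. the block lies flat in the recess while the lid is still open (horizontal distance between block_rect and nest below 0.007 m and z of block_rect in the frame of nest below 0.004 m and angle between block_rect's own z axis and vertical below 0.08 rad and value of joint lid above 0.8 rad), for 0.2 s.
2. the lid is shut while the hasp is still open (value of joint lid below 0.04 rad and value of joint hasp above 0.3 rad), for 0.1 s.
3. the hasp lies home over the staple (value of joint lid below 0.04 rad and value of joint hasp below 0.1 rad), for 0.2 s.
At the end, for the whole second after the job is handed in: The block lies at rest in the recess, same side up and flat (0.08 rad), centred within 7 mm, at most 4 mm above the recess floor, long side along it within 0.12 rad; the lid is shut (below 0.04 rad) and the hasp is home over the staple (below 0.1 rad) (all of step 3 and horizontal distance between block_rect and nest below 0.007 m and z of block_rect in the frame of nest between -0.003 and 0.004 m and angle between block_rect's own z axis and vertical below 0.08 rad and angle between the y axis of block_rect and the y axis of nest, either way round below 0.12 rad and linear speed of block_rect below 0.02 m/s); the robot touches nothing.
It fails at once if the block is dropped into the case (faster than 0.6 m/s just above or in the recess) (horizontal distance between block_rect and nest below 0.04 m and z of block_rect in the frame of nest below 0.05 m and linear speed of block_rect above 0.6 m/s).
It fails at once if a round test block is moved more than 25 mm (distance of any of test_block, test_block_1 from where it was at the start of the episode above 0.025 m).
It also fails if it takes over 64 s, if anything falls off the work surface, if the arm or the gripper's body presses on something with over 40 N, if the wrist force passes 120 N, or if a joint passes its speed limit or range.

## Robot

A 6-joint arm with a two-finger parallel gripper is mounted at the origin on a cart in front of the work surface, level with it; the furniture and walls round the work are solid. World frame = base frame: x ahead of the robot, y to its left, z up, the work surface at z = 0. Lengths are in mm, angles in rad, forces in N, time in s.
With the tool pointing down it reaches from about 325 to 900 mm from the base axis. Payload 6.1 kg.
Tool frame: the origin (TCP) lies between the finger pads; the fingertips stand 19 mm ahead of it and the grasp point (between the pads) is the TCP; y points along the fingers, x is the direction in which the jaws open and shut, and the axes are right-handed (so a half turn about y gives the same grasp; the last joint's range is limited). The gripper opens to 85 mm and grips with 20 to 120 N. Pads are 22 mm wide; open, the fingers measure 114 mm over their backs; the gripper's body (76 mm by 85 mm) begins 54 mm behind the grasp point. The pads swing forward as they close: fully open they stand 13 mm farther back than shut.
Start: joints at [1.176, 0.22, 1.526, -0, 1.395, -0.126], TCP at [165.983, 602.549, 250.3] pointing down, gripper open.
Joint ranges: [-2.98, 2.98], [-0.91, 2.08], [0.09, 2.57], [-1.24, 4.39], [0.2, 2.65], [-2.68, 2.68]. Speed limits (rad/s): [2.57, 2.57, 3.01, 3.14, 3.14, 3.14].

## Interface

Orientations are given as a 3x3 rotation matrix whose columns are the frame's x, y, z axes.
In Python, from rig import robot gives the robot as it stands. The module is installed in compiled form; this text tells all that it offers.
- The arm moves only by the tool step_arm, never from a script. Its argument "deltas" is one flat list of numbers, 7 for each row, row after row: the turn, a rotation vector about the tool's x, y, z in degrees, then the shift along the tool's x, y, z in m, then the opening in per cent of the stroke, from 0 (shut) to 100 (fully open). In form: [rx, ry, rz, tx, ty, tz, claw, rx, ry, rz, tx, ty, tz, claw, ...]. A call has exactly 8 rows; each row shifts and turns the commanded pose from where the row before left it, along the tool's axes as they then stand; what a row does not reach is not made up. A row lasts 1/12 s, in which the tool goes at most 41.7 mm and 7.16 degrees, less where a joint would pass 70% of its speed; a pose out of reach is approached as far as the arm can. A call with a gripper value outside its range is refused whole. The fingers move at their own pace and stop on an object; the grip force is fixed at half the most. Time passes only in rows, so rows that do not move let the fingers close, or fill a call up. It gives the time, the measured TCP pose, the force and the opening at its end, in the units of the state.
- robot.sense(): the state, without advancing time (a new reading comes with each control period).
- robot.get_image(name): name is "scene" or "top" or "wrist"; returns the picture (384x512x3 uint8, red, green, blue); there is no depth.
- robot.camera_model(name): a dict with "intrinsics" (3x3 intrinsics, pixels), "position" and "orientation" of the camera in the world. Camera axes: x right, y up, looking along -z (the intrinsics and any distortion apply to the point x, -y, -z); pixel columns grow to the right and rows downward; lengths in mm; the calibration is good to about 2 mm. The wrist camera is an equidistant fisheye: a pixel r from the principal point sees the ray r / f radians off the axis. A picture is of the moment at which its call begins: read the wrist's pose just before it. camera_model takes no time and is no camera call; for the wrist camera it gives the pose at the moment of the call.
- robot.hand_in(): hands the job in, once; it reports no verdict.
The state is a dict: "t": time; "joints": joint angles; "joint_velocities": joint speeds; "joint_efforts": joint torques, N m; "tool_pos": TCP position; "orientation": TCP orientation; "ft_force": force on the tool from outside, world axes, zero at the start; "ft_torque": the same for the moment, N m; "gripper_width": opening from 0.0 (shut) to 1.0 (fully open).
Only numpy, scipy, OpenCV 4.12 (cv2) and the standard library are available. Lean on these libraries where they do the work, as an engineer would, in place of code of your own. Each camera call takes 0.05 s, during which the arm holds its last target.

## Working session

There is one attempt and no reset: what is moved stays moved. The work goes in short steps, Python scripts to look and compute and a tool call to move; the robot and the scene stay as the last step left them, time stands still between calls to the robot, and variables do not carry over. Pictures are saved under pics/ and viewed, and the job is handed in when it is done.

Besides the shell and the picture viewer there is one more tool, called after "Emit:" as name(argument=value, ...) on one line, values as JSON. step_arm: Moves the arm, as the interface text tells. Its arguments: {"type":"object","properties":{"deltas":{"type":"array","items":{"type":"number"}}},"required":["deltas"]}

```bash
mkdir -p pics
python3 - <<'E'
from rig import robot
import cv2
s=robot.sense()
for k,v in s.items(): print(k,v)
for n in ["scene","top","wrist"]:
    m=robot.camera_model(n); print(n,m)
    cv2.imwrite(f"pics/{n}0.png",robot.get_image(n)[:,:,::-1])
E
```

```text
t 0.0
joints [ 1.17589808e+00  2.21224373e-01  1.52762873e+00 -1.41498278e-06
  1.39469812e+00 -1.26110619e-01]
joint_velocities [-0.00087413  0.00026519  0.00069954 -0.00113754 -0.00123305  0.00112759]
joint_efforts [-1.22979109e-03 -4.96874607e+01 -3.89418483e+01 -4.79154210e-05
  1.08843710e-02 -1.44565541e-05]
tool_pos [165.7641529  602.02028643 249.19096854]
orientation [[ 2.65561821e-01 -7.52202942e-04 -9.64093540e-01]
 [ 9.64091875e-01 -1.80836360e-03  2.65562774e-01]
 [-1.94318876e-03 -9.99998082e-01  2.44960414e-04]]
ft_force [ 0.60689239 -0.11651148  0.2989582 ]
ft_torque [0.01647643 0.00591036 0.0602201 ]
gripper_width 0.997696099962388
scene {'intrinsics': array([[450.31514989,   0.        , 261.25139904],
       [  0.        , 450.31514989, 197.84087645],
       [  0.        ,   0.        ,   1.        ]]), 'position': array([  15.32683218, -892.13196092,  578.43812183]), 'orientation': array([[ 0.8769351 ,  0.18551444, -0.44336128],
       [-0.4802606 ,  0.3733607 , -0.79369487],
       [ 0.01829182,  0.90894784,  0.41650837]])}
top {'intrinsics': array([[446.44117507,   0.        , 259.28561378],
       [  0.        , 446.44117507, 187.98288867],
       [  0.        ,   0.        ,   1.        ]]), 'position': array([ 395.00327997,   71.53994356, 1150.11858357]), 'orientation': array([[ 0.00844274,  0.98984612, -0.14189212],
       [-0.99994207,  0.0093045 ,  0.00541098],
       [ 0.00667628,  0.14183822,  0.98986734]])}
wrist {'intrinsics': array([[297.31863964,   0.        , 252.45126322],
       [  0.        , 297.31863964, 194.92689844],
       [  0.        ,   0.        ,   1.        ]]), 'position': array([ 90.2734235 , 622.76062961, 372.29517061]), 'orientation': array([[ 0.26603274, -0.91805904, -0.29392889],
       [ 0.96396322,  0.25297746,  0.08232443],
       [-0.0012213 , -0.30523763,  0.95227543]])}
```

View pics/top0.png

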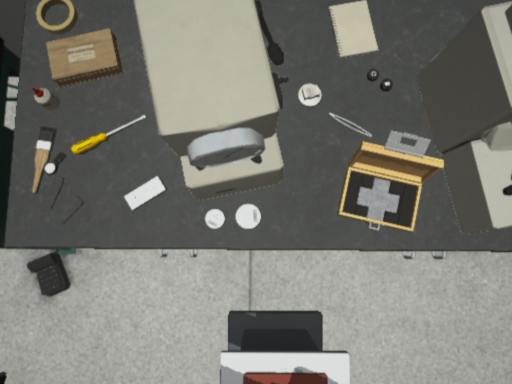

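View pics/scene0.png

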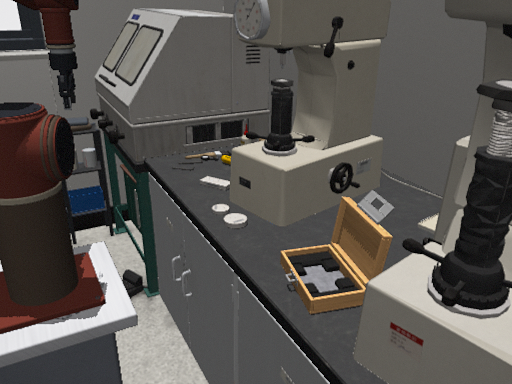

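View pics/wrist0.png

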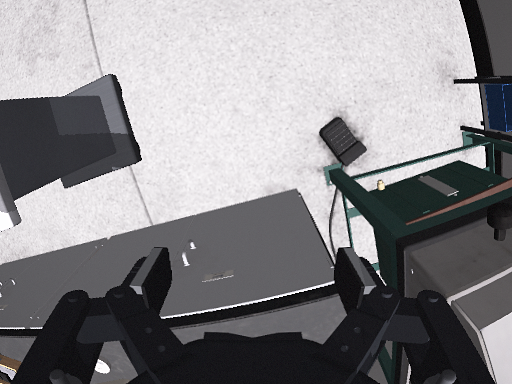

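Run:
```python
import cv2
t=cv2.imread("pics/top0.png"); s=cv2.imread("pics/scene0.png")
c=lambda im,x,y,w,h,k,n: cv2.imwrite("pics/"+n,cv2.resize(im[y:y+h,x:x+w],None,fx=k,fy=k,interpolation=cv2.INTER_CUBIC))
c(t,325,120,125,120,5,"t_case.png"); c(t,110,165,165,75,4.8,"t_blk.png"); c(s,270,185,130,130,4.6,"s_case.png"); c(s,180,165,80,70,6,"s_blk.png")
```

```text
(no output)
```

View pics/t_case.png

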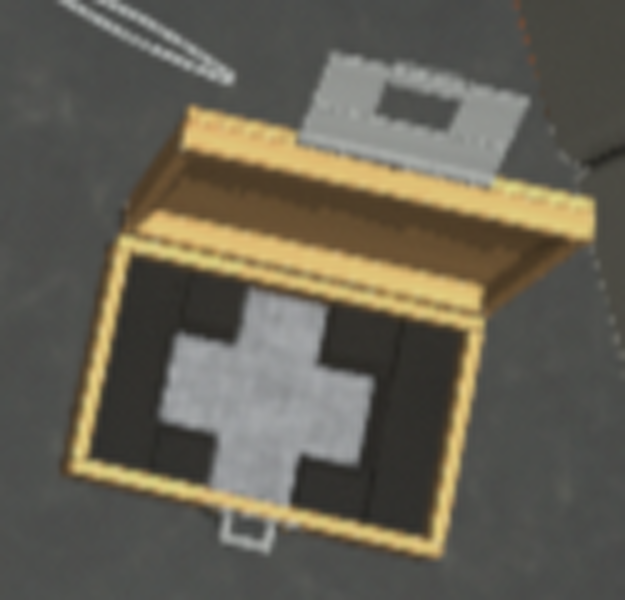

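View pics/t_blk.png

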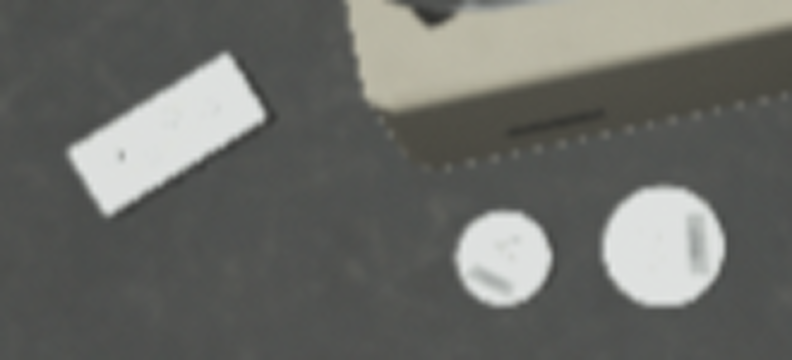

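View pics/s_case.png

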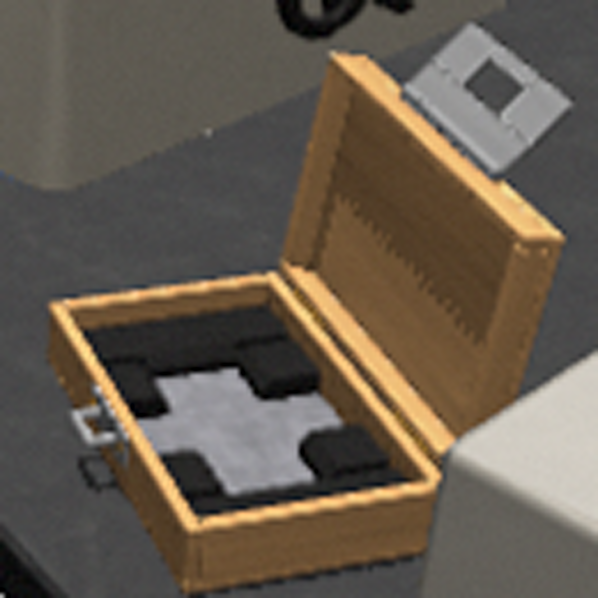

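View pics/s_blk.png

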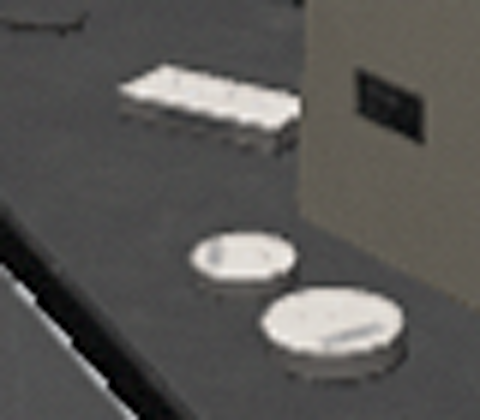

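```bash
cat > h.py <<'E'
import numpy as np, cv2
from scipy.optimize import least_squares
def proj(m,P):
    P=np.atleast_2d(P); R=m['orientation']; p=(P-m['position'])@R
    K=m['intrinsics']; v=np.c_[p[:,0],-p[:,1],-p[:,2]]
    return np.c_[K[0,0]*v[:,0]/v[:,2]+K[0,2],K[1,1]*v[:,1]/v[:,2]+K[1,2]]
def projw(m,P):
    P=np.atleast_2d(P); R=m['orientation']; p=(P-m['position'])@R
    v=np.c_[p[:,0],-p[:,1],-p[:,2]]; K=m['intrinsics']
    r=np.hypot(v[:,0],v[:,1]); th=np.arctan2(r,v[:,2])
    return np.c_[K[0,0]*th*v[:,0]/r+K[0,2],K[1,1]*th*v[:,1]/r+K[1,2]]
def rz(a): c,s=np.cos(a),np.sin(a); return np.array([[c,-s,0],[s,c,0],[0,0,1]])
def place(q,P): # q x,y,yaw
    return np.atleast_2d(P)@rz(q[2]).T+np.array([q[0],q[1],0])
def lidpt(a,P): # P in case frame as shut
    P=np.atleast_2d(P).astype(float).copy(); x=P[:,0]-62; z=P[:,2]-34
    c,s=np.cos(a),np.sin(a); P[:,0]=62+x*c+z*s; P[:,2]=34-x*s+z*c; return P
def crop(pts,x,y,k): return (np.array(pts,float)+.5)/k-.5+np.array([x,y])
E
cat > fit.py <<'E'
from h import *
from rig import robot
T=robot.camera_model("top"); S=robot.camera_model("scene")
b=crop([(228,52),(270,118),(108,217),(67,152)],110,165,4.8)
L=np.array([[21,-50,16],[-21,-50,16],[-21,50,16],[21,50,16]],float)
f=least_squares(lambda q:(proj(T,place(q,L))-b).ravel(),[560,350,.5]); print("block",f.x,np.abs(f.fun).max())
print("block scene check", proj(S,place(f.x,L)), crop([(165,63),(120,90),(280,130)],180,165,6))
Rt=crop([(120,235),(485,318),(438,555),(70,470)],325,120,5)
R=np.array([[62,95,34],[62,-95,34],[-62,-95,34],[-62,95,34]],float)
Rs=crop([(50,305),(440,480),(190,525)],270,185,4.6)
Rsl=R[[3,1,2]]
# lid front corners (bottom rim (z34) and top outer z54)
Lt=crop([(182,148),(592,240),(190,106),(596,200)],325,120,5); Ll=np.array([[-62,95,34],[-62,-95,34],[-62,95,54],[-62,-95,54]],float)
Ls=crop([(332,55),(362,58),(520,245),(565,240)],270,185,4.6); Lsl=np.array([[-62,95,34],[-62,95,54],[-62,-95,34],[-62,-95,54]],float)
def hp(lid,h,y,d): return lidpt(lid,np.array([[-65.5-d*np.sin(h),y,50-d*np.cos(h)]]))[0]
Ht=crop([(332,52),(530,97)],325,120,5); Hs=crop([(475,22),(573,102)],270,185,4.6)
for w in (1,0):
  def res(q):
    c=q[:3]
    r=[proj(T,place(c,R))-Rt]; r+=[proj(T,place(c,lidpt(q[3],Ll)))-Lt]
    r.append(proj(T,place(c,[hp(q[3],q[4],45,44),hp(q[3],q[4],-45,44)]))-Ht)
    if w:
        r+=[proj(S,place(c,Rsl))-Rs,proj(S,place(c,lidpt(q[3],Lsl)))-Ls,proj(S,place(c,[hp(q[3],q[4],45,44),hp(q[3],q[4],-45,44)]))-Hs]
    return np.vstack(r).ravel()
  f=least_squares(res,[555,-235,-.2,1.9,2.4],loss='soft_l1'); print("case",f.x); print(res(f.x).reshape(-1,2).round(1).tolist())
c=f.x
# only rims top
g=least_squares(lambda q:(proj(T,place(q,R))-Rt).ravel(),c[:3]); print("rim top only",g.x,np.abs(g.fun).max())
# nest: arms ends of cross: left/right ends edges corners on floor z=8
N=crop([(178,332),(160,415),(375,375),(360,465)],325,120,5)
Nl=np.array([[23.5,52.5,8],[-23.5,52.5,8],[23.5,-52.5,8],[-23.5,-52.5,8]])
Nl[0:2,2]=14
n=least_squares(lambda o:(proj(T,place(g.x,Nl+[o[0],o[1],0]))-N).ravel(),[0,0]); print("nest off",n.x,n.fun.round(1)); print("nest world",place(g.x,[[n.x[0],n.x[1],8]]))
# rounds
for u in ((504,258,12),(664,246,15)):
    p=crop([u[:2]],110,165,4.8)
    k=least_squares(lambda q:(proj(T,[[q[0],q[1],u[2]]])-p).ravel(),[500,200]); print("round",k.x)
for u in ((435,168),(360,100),(790,95)):
    p=crop([u],110,165,4.8)
    k=least_squares(lambda q:(proj(T,[[q[0],q[1],0]])-p).ravel(),[500,200]); print("tester foot",k.x)
for u in ((440,150),(493,228),(283,160),(256,249)):
    k=least_squares(lambda q:(proj(T,[[q[0],q[1],0]])-u).ravel(),[500,200]); print(u,k.x)
E
python3 fit.py
```

```text
block [542.82431205 358.33497909   0.57910025] 0.21653249857573087
block scene check [[232.10458083 182.22380937]
 [225.14810825 186.63315099]
 [199.0760962  180.4703157 ]
 [206.42536925 176.32414889]] [[207.08333333 175.08333333]
 [199.58333333 179.58333333]
 [226.25       186.25      ]]
case [ 5.31938340e+02 -2.39323810e+02 -2.27061203e-01  1.70892130e+00
  2.19876812e+00]
[[-0.3, -0.6], [-0.1, 0.1], [0.3, 0.4], [-0.5, -0.4], [-0.2, -0.6], [-0.3, 0.2], [-0.3, -0.2], [-0.0, 0.1], [-0.5, 0.3], [-0.2, 0.6], [-0.1, 0.0], [2.7, 2.2], [-0.5, 1.9], [-0.5, 0.2], [0.8, -0.2], [0.9, -1.0], [0.2, 0.1], [-0.7, 0.8], [-0.2, 0.9]]
case [ 5.31552228e+02 -2.40137249e+02 -2.23194712e-01  1.71001112e+00
  2.24214122e+00]
[[-0.1, -0.4], [0.2, 0.1], [0.7, 0.4], [-0.1, -0.1], [0.0, -0.4], [0.0, 0.1], [-0.2, 0.1], [0.2, 0.0], [-0.4, -0.0], [-0.1, 0.1]]
rim top only [ 5.31596730e+02 -2.39717597e+02 -2.22316847e-01] 0.5680567489205828
nest off [ 1.39534443 -1.13275944] [ 0.2 -0.7  0.2  0.4  0.   0.3 -0.4 -0. ]
nest world [[ 532.70797151 -241.13013827    8.        ]]
round [478.87641449 178.54185144]
round [485.77885507  93.61490221]
tester foot [528.01609267 217.98393084]
tester foot [564.73002741 259.60803525]
tester foot [569.6751541   26.49696894]
(440, 150) [ 665.72598773 -411.32564594]
(493, 228) [ 461.29492729 -538.25833191]
(283, 160) [634.71421262   3.58124915]
(256, 249) [402.45947903  72.31079447]
```

```bash
cat > plan.py <<'E'
from h import *
from rig import robot
# plan(target pos, yaw_deg, n rows, open) from measured pose; assumes tool down; shift axes before turn
def state(pr=True):
    s=robot.sense(); R=s['orientation']; yaw=np.degrees(np.arctan2(R[1,0],R[0,0]))
    if pr: print("t %.2f pos %s yaw %.2f tilt %s F %s T %s g %.3f"%(s['t'],s['tool_pos'].round(1),yaw,R[:,1].round(3),s['ft_force'].round(1),s['ft_torque'].round(2),s['gripper_width']), "j",np.round(s['joints'],2))
    return s,yaw
def plan(pos,yaw,n,claw,start=None,y0=None):
    s,yw=state(); p=np.array(s['tool_pos']) if start is None else np.array(start,float)
    y0=yw if y0 is None else y0
    dy=(yaw-y0)/n; d=(np.array(pos)-p)/n; out=[]
    for i in range(n):
        a=np.radians(y0+dy*i); c,q=np.cos(a),np.sin(a)
        out.append([0,round(-dy,2),0,round((d[0]*c+d[1]*q)/1000,4),round(-d[2]/1000,4),round((-d[0]*q+d[1]*c)/1000,4),claw])
    for i in range(0,n,8): print(str(out[i:i+8]).replace('[','').replace(']',''))
E
python3 -c "
from plan import *
plan([543,358,120],33.2,16,100)"
```

```text
t 0.15 pos [165.8 602.2 249.5] yaw 74.60 tilt [-0.001 -0.001 -1.   ] F [ 0.6  0.3 -0.4] T [ 0.03 -0.01  0.03] g 1.000 j [ 1.18  0.22  1.53  0.    1.39 -0.13]
0, np.float64(2.59), 0, np.float64(-0.0085), np.float64(0.0081), np.float64(-0.0268), 100, 0, np.float64(2.59), 0, np.float64(-0.0072), np.float64(0.0081), np.float64(-0.0271), 100, 0, np.float64(2.59), 0, np.float64(-0.006), np.float64(0.0081), np.float64(-0.0274), 100, 0, np.float64(2.59), 0, np.float64(-0.0048), np.float64(0.0081), np.float64(-0.0277), 100, 0, np.float64(2.59), 0, np.float64(-0.0035), np.float64(0.0081), np.float64(-0.0279), 100, 0, np.float64(2.59), 0, np.float64(-0.0022), np.float64(0.0081), np.float64(-0.028), 100, 0, np.float64(2.59), 0, np.float64(-0.001), np.float64(0.0081), np.float64(-0.0281), 100, 0, np.float64(2.59), 0, np.float64(0.0003), np.float64(0.0081), np.float64(-0.0281), 100
0, np.float64(2.59), 0, np.float64(0.0016), np.float64(0.0081), np.float64(-0.028), 100, 0, np.float64(2.59), 0, np.float64(0.0028), np.float64(0.0081), np.float64(-0.0279), 100, 0, np.float64(2.59), 0, np.float64(0.0041), np.float64(0.0081), np.float64(-0.0278), 100, 0, np.float64(2.59), 0, np.float64(0.0053), np.float64(0.0081), np.float64(-0.0276), 100, 0, np.float64(2.59), 0, np.float64(0.0066), np.float64(0.0081), np.float64(-0.0273), 100, 0, np.float64(2.59), 0, np.float64(0.0078), np.float64(0.0081), np.float64(-0.027), 100, 0, np.float64(2.59), 0, np.float64(0.009), np.float64(0.0081), np.float64(-0.0266), 100, 0, np.float64(2.59), 0, np.float64(0.0102), np.float64(0.0081), np.float64(-0.0262), 100
```

Emit:
step_arm(deltas=[0, 2.6, 0, -0.0085, 0.008, -0.027, 100, 0, 2.6, 0, -0.007, 0.008, -0.027, 100, 0, 2.6, 0, -0.006, 0.008, -0.0275, 100, 0, 2.6, 0, -0.005, 0.008, -0.0275, 100, 0, 2.6, 0, -0.0035, 0.008, -0.028, 100, 0, 2.6, 0, -0.002, 0.008, -0.028, 100, 0, 2.6, 0, -0.001, 0.008, -0.028, 100, 0, 2.6, 0, 0, 0.008, -0.028, 100])

```text
t: 0.82
tool_pos: [355.3, 479.2, 185.6]
orientation: [[0.592, -0.0, -0.806], [0.806, -0.0, 0.592], [-0.0, -1.0, 0.0]]
ft_force: [-0.6, 0.8, -0.7]
gripper_width: 0.998
```

Emit:
step_arm(deltas=[0, 2.6, 0, 0.0015, 0.008, -0.028, 100, 0, 2.6, 0, 0.003, 0.008, -0.028, 100, 0, 2.6, 0, 0.004, 0.008, -0.028, 100, 0, 2.6, 0, 0.0055, 0.008, -0.0275, 100, 0, 2.6, 0, 0.0065, 0.008, -0.0275, 100, 0, 2.6, 0, 0.008, 0.008, -0.027, 100, 0, 2.6, 0, 0.009, 0.008, -0.0265, 100, 0, 2.6, 0, 0.01, 0.008, -0.026, 100])

```text
t: 1.48
tool_pos: [543.7, 356.8, 121.5]
orientation: [[0.84, -0.001, -0.543], [0.543, -0.0, 0.84], [-0.001, -1.0, 0.0]]
ft_force: [0.1, -0.3, 0.4]
gripper_width: 1.0
```

```bash
sed -i 's/round(-dy,2)/float(round(-dy,2))/; s/round((d\[0\]\*c+d\[1\]\*q)\/1000,4)/float(round((d[0]*c+d[1]*q)\/1000,4))/; s/round(-d\[2\]\/1000,4)/float(round(-d[2]\/1000,4))/; s/round((-d\[0\]\*q+d\[1\]\*c)\/1000,4)/float(round((-d[0]*q+d[1]*c)\/1000,4))/' plan.py
python3 -c "
from plan import *
state()
m=robot.camera_model('wrist'); im=robot.get_image('wrist'); cv2.imwrite('pics/w1.png',im[:,:,::-1])
q=[542.8,358.3,.579]
P=projw(m,place(q,[[21,-50,16],[-21,-50,16],[-21,50,16],[21,50,16]])); print(P)
print(m['position'])
for p in P: cv2.circle(im,tuple(int(v) for v in p),3,(255,0,0),1)
cv2.imwrite('pics/w1b.png',im[:,:,::-1])
"
```

```text
t 1.48 pos [543.7 356.8 121.5] yaw 32.87 tilt [-0.001 -0.    -1.   ] F [ 0.1 -0.3  0.4] T [ 0.04 -0.01 -0.01] g 1.000 j [ 0.46  0.39  1.56  0.    1.19 -0.11]
[[277.25106226 252.61508365]
 [229.21907235 252.86514739]
 [225.33585969 137.1171113 ]
 [279.82477756 136.80781461]]
[501.19698349 422.24499724 244.48716274]
```

View pics/w1b.png

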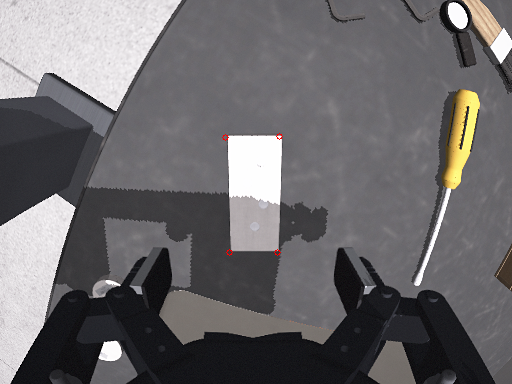

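```bash
python3 -c "
from plan import *
s,_=state(); m=robot.camera_model('wrist'); R=s['orientation']; p=s['tool_pos']
for y in (0,6,13,19,25,32):
  for x in (42.5,):
    print(y,[projw(m,p+R@np.array([sx*x,y,z])).round(0).tolist() for sx in (-1,1) for z in (-11,11)])
im=cv2.imread('pics/w1.png'); cv2.imwrite('pics/w1c.png',cv2.resize(im[220:330,60:450],None,fx=2,fy=2))
plan([544.3,359.1,30],33.2,8,100)
"
```

```text
t 1.53 pos [547.1 353.  119.9] yaw 32.55 tilt [ 0.001 -0.003 -1.   ] F [ 0.  -3.2  0.3] T [-0.12 -0.03  0.06] g 0.999 j [ 0.45  0.4   1.56 -0.    1.18 -0.11]
0 [[[170.0, 287.0]], [[165.0, 250.0]], [[335.0, 287.0]], [[341.0, 250.0]]]
6 [[[173.0, 280.0]], [[168.0, 244.0]], [[333.0, 280.0]], [[338.0, 244.0]]]
13 [[[176.0, 273.0]], [[171.0, 238.0]], [[330.0, 273.0]], [[334.0, 238.0]]]
19 [[[178.0, 268.0]], [[174.0, 233.0]], [[328.0, 268.0]], [[332.0, 233.0]]]
25 [[[181.0, 263.0]], [[177.0, 229.0]], [[325.0, 262.0]], [[329.0, 229.0]]]
32 [[[183.0, 257.0]], [[179.0, 224.0]], [[323.0, 257.0]], [[326.0, 224.0]]]
t 1.53 pos [547.1 353.  119.9] yaw 32.55 tilt [ 0.001 -0.003 -1.   ] F [ 0.  -3.2  0.3] T [-0.12 -0.03  0.06] g 0.999 j [ 0.45  0.4   1.56 -0.    1.18 -0.11]
0, -0.08, 0, 0.0001, 0.0112, 0.0008, 100, 0, -0.08, 0, 0.0001, 0.0112, 0.0008, 100, 0, -0.08, 0, 0.0001, 0.0112, 0.0008, 100, 0, -0.08, 0, 0.0001, 0.0112, 0.0008, 100, 0, -0.08, 0, 0.0001, 0.0112, 0.0008, 100, 0, -0.08, 0, 0.0001, 0.0112, 0.0008, 100, 0, -0.08, 0, 0.0001, 0.0112, 0.0008, 100, 0, -0.08, 0, 0.0001, 0.0112, 0.0008, 100
```

View pics/w1c.png

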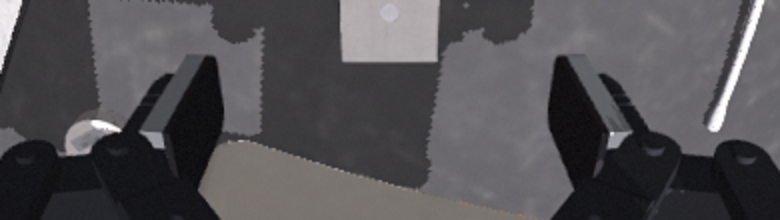

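Emit:
step_arm(deltas=[0, -0.6, 0, 0.0009, 0.014, 0.0065, 100, 0, 0, 0, 0, 0.014, 0, 100, 0, 0, 0, 0, 0.014, 0, 100, 0, 0, 0, 0, 0.014, 0, 100, 0, 0, 0, 0, 0.014, 0, 100, 0, 0, 0, 0, 0.014, 0, 100, 0, 0, 0, 0, 0.014, 0, 100, 0, 0, 0, 0, 0, 0, 100])

```text
t: 2.2
tool_pos: [537.4, 362.6, 20.0]
orientation: [[0.833, -0.005, -0.554], [0.554, -0.003, 0.833], [-0.006, -1.0, 0.001]]
ft_force: [-0.2, -1.3, -1.3]
gripper_width: 1.004
```

```bash
python3 -c "
from plan import *
state()
im=robot.get_image('wrist'); cv2.imwrite('pics/w2.png',im[:,:,::-1]); state()
"
```

```text
t 2.20 pos [537.4 362.6  20. ] yaw 33.62 tilt [-0.005 -0.003 -1.   ] F [-0.2 -1.3 -1.3] T [-0.02 -0.02 -0.01] g 1.004 j [ 0.47  0.53  1.6  -0.    1.02 -0.11]
t 2.25 pos [538.3 363.   21.7] yaw 33.62 tilt [-0.004 -0.002 -1.   ] F [-0.1  0.  -0. ] T [0.01 0.01 0.01] g 1.000 j [ 0.47  0.52  1.6  -0.    1.03 -0.11]
```

View pics/w2.png

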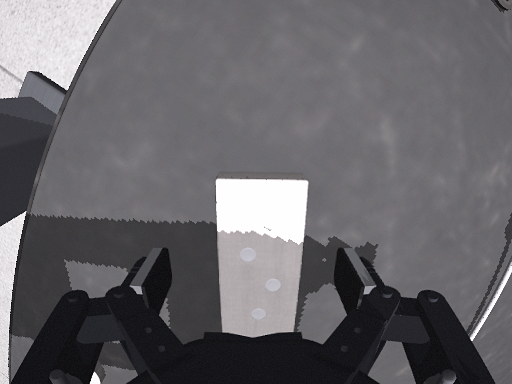

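```bash
cat > cmd.py <<'E'
import numpy as np, json,sys
from scipy.spatial.transform import Rotation as Ro
def load():
    d=json.load(open('cmd.json')); return np.array(d['p']),np.array(d['R'])
def save(p,R): json.dump({'p':p.tolist(),'R':R.tolist()},open('cmd.json','w'))
def app(deltas):
    p,R=load()
    for r in np.array(deltas,float).reshape(-1,7):
        p=p+R@(r[3:6]*1000); R=R@Ro.from_rotvec(r[:3],degrees=True).as_matrix()
    save(p,R); print("cmd",p.round(1),"yaw %.2f"%np.degrees(np.arctan2(R[1,0],R[0,0])),R[:,1].round(3))
E
python3 - <<'E'
from cmd import *
R0=Ro.from_euler('z',74.6,degrees=True).as_matrix()@np.array([[1,0,0],[0,0,1],[0,-1,0]]).T
R0=np.array([[np.cos(np.radians(74.6)),0,-np.sin(np.radians(74.6))],[np.sin(np.radians(74.6)),0,np.cos(np.radians(74.6))],[0,-1,0]])
save(np.array([165.983,602.549,250.3]),R0)
app([0, 2.6, 0, -0.0085, 0.008, -0.027, 100, 0, 2.6, 0, -0.007, 0.008, -0.027, 100, 0, 2.6, 0, -0.006, 0.008, -0.0275, 100, 0, 2.6, 0, -0.005, 0.008, -0.0275, 100, 0, 2.6, 0, -0.0035, 0.008, -0.028, 100, 0, 2.6, 0, -0.002, 0.008, -0.028, 100, 0, 2.6, 0, -0.001, 0.008, -0.028, 100, 0, 2.6, 0, 0, 0.008, -0.028, 100])
app([0, 2.6, 0, 0.0015, 0.008, -0.028, 100, 0, 2.6, 0, 0.003, 0.008, -0.028, 100, 0, 2.6, 0, 0.004, 0.008, -0.028, 100, 0, 2.6, 0, 0.0055, 0.008, -0.0275, 100, 0, 2.6, 0, 0.0065, 0.008, -0.0275, 100, 0, 2.6, 0, 0.008, 0.008, -0.027, 100, 0, 2.6, 0, 0.009, 0.008, -0.0265, 100, 0, 2.6, 0, 0.01, 0.008, -0.026, 100])
app([0, -0.6, 0, 0.0009, 0.014, 0.0065, 100]+[0,0,0,0,.014,0,100]*6)
E
python3 -c "from plan import *;state()"
```

```text
cmd [354.4 480.3 186.3] yaw 53.80 [ 0.  0. -1.]
cmd [542.9 357.8 122.3] yaw 33.00 [ 0.  0. -1.]
cmd [540.1 363.7  24.3] yaw 33.60 [ 0.  0. -1.]
t 2.25 pos [538.3 363.   21.7] yaw 33.62 tilt [-0.004 -0.002 -1.   ] F [-0.1  0.  -0. ] T [0.01 0.01 0.01] g 1.000 j [ 0.47  0.52  1.6  -0.    1.03 -0.11]
```

Emit:
step_arm(deltas=[0, -0.4, 0, 0.001, 0.002, -0.003, 100, 0, 0, 0, 0, 0.002, -0.003, 100, 0, 0, 0, 0, 0, 0, 100, 0, 0, 0, 0, 0, 0, 100, 0, 0, 0, 0, 0, 0, 0, 0, 0, 0, 0, 0, 0, 0, 0, 0, 0, 0, 0, 0, 0, 0, 0, 0, 0, 0, 0, 0])

```text
t: 2.92
tool_pos: [544.3, 359.4, 20.9]
orientation: [[0.829, 0.0, -0.559], [0.559, 0.0, 0.829], [0.0, -1.0, -0.0]]
ft_force: [2.8, 2.2, -2.4]
gripper_width: 0.473
```

Emit:
step_arm(deltas=[0, 0, 0, 0, 0, 0, 0, 0, 0, 0, 0, 0, 0, 0, 0, 0, 0, 0, 0, 0, 0, 0, 0, 0, 0, 0, 0, 0, 0, 0, 0, 0, 0, 0, 0, 0, 0, 0, 0, 0, 0, 0, 0, 0, 0, 0, 0, 0, 0, 0, 0, 0, 0, 0, 0, 0])

```text
t: 3.58
tool_pos: [544.4, 359.5, 20.9]
orientation: [[0.829, 0.0, -0.559], [0.559, 0.0, 0.829], [0.0, -1.0, -0.0]]
ft_force: [-1.2, -0.8, 5.2]
gripper_width: 0.472
```

```bash
python3 -c "
from cmd import *
app([0, -0.4, 0, 0.001, 0.002, -0.003, 100, 0, 0, 0, 0, 0.002, -0.003, 100])
from plan import *
state()
im=robot.get_image('wrist'); cv2.imwrite('pics/w3.png',im[:,:,::-1]); state()
"
```

```text
cmd [544.2 359.3  20.3] yaw 34.00 [ 0.  0. -1.]
t 3.58 pos [544.4 359.5  20.9] yaw 34.01 tilt [ 0.  0. -1.] F [-1.2 -0.8  5.2] T [-0.22  0.44 -0.05] g 0.472 j [ 0.46  0.53  1.59  0.    1.02 -0.13]
t 3.63 pos [544.4 359.4  20.9] yaw 34.00 tilt [ 0.  0. -1.] F [-1.5 -0.8  5.7] T [-0.15  0.34  0.01] g 0.474 j [ 0.46  0.53  1.59  0.    1.02 -0.13]
```

View pics/w3.png

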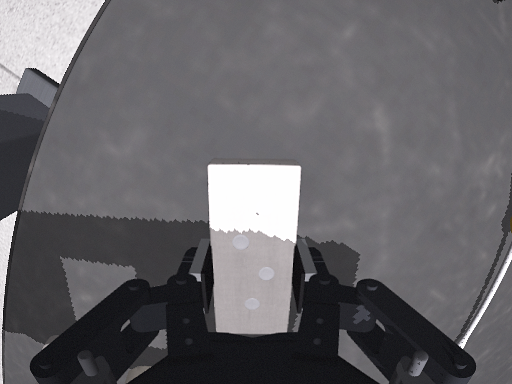

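```bash
python3 -c "
from plan import *
s,_=state(); m=robot.camera_model('wrist'); R=s['orientation']; p=s['tool_pos']
for z in (44,46,48,50,52,54): print(z,projw(m,p+R@np.array([[0,4.9,z]]).T[:,0]).round(1), projw(m,p+R@np.array([-21,4.9,z])).round(1),projw(m,p+R@np.array([21,4.9,z])).round(1))
for z in (0,): print(z,projw(m,p+R@np.array([-21,4.9,z])).round(1),projw(m,p+R@np.array([21,4.9,z])).round(1))
"
```

```text
t 3.63 pos [544.4 359.4  20.9] yaw 34.00 tilt [ 0.  0. -1.] F [-1.5 -0.8  5.7] T [-0.15  0.34  0.01] g 0.474 j [ 0.46  0.53  1.59  0.    1.02 -0.13]
44 [[252.9 180.2]] [[206.1 180.4]] [[299.7 180.3]]
46 [[252.9 175.9]] [[205.9 176.1]] [[299.9 176. ]]
48 [[252.9 171.5]] [[205.7 171.7]] [[300.1 171.7]]
50 [[252.9 167.1]] [[205.6 167.3]] [[300.3 167.3]]
52 [[252.9 162.6]] [[205.4 162.9]] [[300.4 162.9]]
54 [[252.9 158.1]] [[205.2 158.5]] [[300.6 158.4]]
0 [[211.1 265.3]] [[294.7 265.3]]
```

```bash
cat >> plan.py <<'E'
from cmd import load
def wp(wps,yaws,ns,claw):
    p,R=load(); y=np.degrees(np.arctan2(R[1,0],R[0,0])); out=[]
    for w,yt,n in zip(wps,yaws,ns):
        d=(np.array(w,float)-p)/n; dy=(yt-y)/n
        for i in range(n):
            a=np.radians(y+dy*i); c,q=np.cos(a),np.sin(a)
            out.append([0,float(round(-dy,2)),0]+[float(round(v/1000,4)) for v in (d[0]*c+d[1]*q,-d[2],-d[0]*q+d[1]*c)]+[claw])
        p=np.array(w,float); y=yt
    print(len(out))
    for i in range(0,len(out),8): print("["+str(out[i:i+8]).replace('[','').replace(']','')+"]")
E
python3 -c "
from plan import *
wp([[544,359,60],[430,290,110],[415,0,110],[440,-150,110],[533,-241,110]],[34,34,0,-12.75,-12.75],[2,6,12,6,6],0)"
```

```text
32
[0, -0.0, 0, -0.0002, -0.0198, -0.0, 0, 0, -0.0, 0, -0.0002, -0.0198, -0.0, 0, 0, -0.0, 0, -0.0222, -0.0083, 0.0011, 0, 0, -0.0, 0, -0.0222, -0.0083, 0.0011, 0, 0, -0.0, 0, -0.0222, -0.0083, 0.0011, 0, 0, -0.0, 0, -0.0222, -0.0083, 0.0011, 0, 0, -0.0, 0, -0.0222, -0.0083, 0.0011, 0, 0, -0.0, 0, -0.0222, -0.0083, 0.0011, 0]
[0, 2.83, 0, -0.0146, -0.0, -0.0193, 0, 0, 2.83, 0, -0.0136, -0.0, -0.02, 0, 0, 2.83, 0, -0.0126, -0.0, -0.0207, 0, 0, 2.83, 0, -0.0115, -0.0, -0.0213, 0, 0, 2.83, 0, -0.0105, -0.0, -0.0218, 0, 0, 2.83, 0, -0.0094, -0.0, -0.0223, 0, 0, 2.83, 0, -0.0083, -0.0, -0.0227, 0, 0, 2.83, 0, -0.0071, -0.0, -0.0231, 0]
[0, 2.83, 0, -0.006, -0.0, -0.0234, 0, 0, 2.83, 0, -0.0048, -0.0, -0.0237, 0, 0, 2.83, 0, -0.0036, -0.0, -0.0239, 0, 0, 2.83, 0, -0.0024, -0.0, -0.0241, 0, 0, 2.12, 0, 0.0042, -0.0, -0.025, 0, 0, 2.12, 0, 0.0051, -0.0, -0.0248, 0, 0, 2.12, 0, 0.006, -0.0, -0.0246, 0, 0, 2.12, 0, 0.0069, -0.0, -0.0244, 0]
[0, 2.12, 0, 0.0078, -0.0, -0.0241, 0, 0, 2.12, 0, 0.0087, -0.0, -0.0238, 0, 0, -0.0, 0, 0.0185, -0.0, -0.0114, 0, 0, -0.0, 0, 0.0185, -0.0, -0.0114, 0, 0, -0.0, 0, 0.0185, -0.0, -0.0114, 0, 0, -0.0, 0, 0.0185, -0.0, -0.0114, 0, 0, -0.0, 0, 0.0185, -0.0, -0.0114, 0, 0, -0.0, 0, 0.0185, -0.0, -0.0114, 0]
```

Emit:
step_arm(deltas=[0, 0, 0, 0, -0.012, 0, 0, 0, 0, 0, 0, -0.028, 0, 0, 0, 0, 0, -0.022, -0.008, 0.001, 0, 0, 0, 0, -0.022, -0.008, 0.001, 0, 0, 0, 0, -0.022, -0.008, 0.001, 0, 0, 0, 0, -0.022, -0.008, 0.001, 0, 0, 0, 0, -0.022, -0.008, 0.001, 0, 0, 0, 0, -0.022, -0.008, 0.001, 0])

```text
t: 4.3
tool_pos: [429.5, 289.4, 107.7]
orientation: [[0.829, -0.002, -0.559], [0.559, -0.001, 0.829], [-0.002, -1.0, 0.0]]
ft_force: [0.4, -0.4, -4.9]
gripper_width: 0.475
```

```bash
python3 -c "
from cmd import *
app([0, 0, 0, 0, -0.012, 0, 0, 0, 0, 0, 0, -0.028, 0, 0]+[ 0, 0, 0, -0.022, -0.008, 0.001, 0]*6)
from plan import *
state()
im=robot.get_image('wrist'); cv2.imwrite('pics/w4.png',im[:,:,::-1])
"
```

```text
cmd [431.5 290.4 108.3] yaw 34.00 [ 0.  0. -1.]
t 4.30 pos [429.5 289.4 107.7] yaw 34.00 tilt [-0.002 -0.001 -1.   ] F [ 0.4 -0.4 -4.9] T [ 0.04  0.04 -0.01] g 0.475 j [ 0.44  0.12  1.93 -0.    1.1  -0.15]
```

View pics/w4.png

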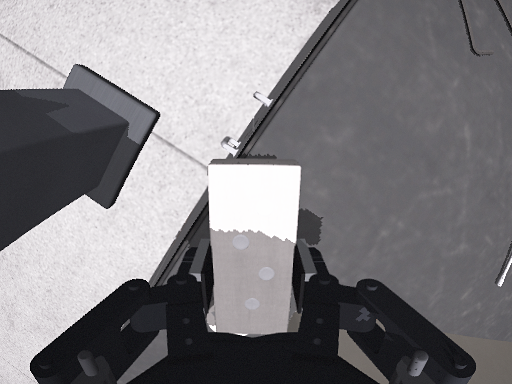

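Held firmly, the block sits in the same place between the pads. Carry on along the front.

Emit:
step_arm(deltas=[0, 2.8, 0, -0.0145, 0, -0.0195, 0, 0, 2.8, 0, -0.0135, 0, -0.02, 0, 0, 2.8, 0, -0.0125, 0, -0.0205, 0, 0, 2.8, 0, -0.0115, 0, -0.0215, 0, 0, 2.8, 0, -0.0105, 0, -0.022, 0, 0, 2.8, 0, -0.0095, 0, -0.0225, 0, 0, 2.8, 0, -0.0085, 0, -0.0225, 0, 0, 2.8, 0, -0.007, 0, -0.023, 0])

```text
t: 5.02
tool_pos: [420.9, 95.9, 107.8]
orientation: [[0.98, -0.001, -0.199], [0.199, -0.0, 0.98], [-0.001, -1.0, 0.0]]
ft_force: [0.4, -0.3, -5.4]
gripper_width: 0.472
```

Emit:
step_arm(deltas=[0, 2.8, 0, -0.006, 0, -0.0235, 0, 0, 2.8, 0, -0.005, 0, -0.0235, 0, 0, 2.8, 0, -0.0035, 0, -0.024, 0, 0, 2.8, 0, -0.0025, 0, -0.024, 0, 0, 2.2, 0, 0.004, 0, -0.025, 0, 0, 2.2, 0, 0.005, 0, -0.025, 0, 0, 2.2, 0, 0.006, 0, -0.0245, 0, 0, 2.2, 0, 0.007, 0, -0.0245, 0])

```text
t: 5.68
tool_pos: [433.6, -100.7, 107.9]
orientation: [[0.989, -0.001, 0.148], [-0.148, 0.001, 0.989], [-0.001, -1.0, 0.0]]
ft_force: [0.4, -0.1, -4.7]
gripper_width: 0.475
```

```bash
python3 -c "
from cmd import *
app([0, 2.8, 0, -0.0145, 0, -0.0195, 0, 0, 2.8, 0, -0.0135, 0, -0.02, 0, 0, 2.8, 0, -0.0125, 0, -0.0205, 0, 0, 2.8, 0, -0.0115, 0, -0.0215, 0, 0, 2.8, 0, -0.0105, 0, -0.022, 0, 0, 2.8, 0, -0.0095, 0, -0.0225, 0, 0, 2.8, 0, -0.0085, 0, -0.0225, 0, 0, 2.8, 0, -0.007, 0, -0.023, 0])
app([0, 2.8, 0, -0.006, 0, -0.0235, 0, 0, 2.8, 0, -0.005, 0, -0.0235, 0, 0, 2.8, 0, -0.0035, 0, -0.024, 0, 0, 2.8, 0, -0.0025, 0, -0.024, 0, 0, 2.2, 0, 0.004, 0, -0.025, 0, 0, 2.2, 0, 0.005, 0, -0.025, 0, 0, 2.2, 0, 0.006, 0, -0.0245, 0, 0, 2.2, 0, 0.007, 0, -0.0245, 0])
from plan import *
state()
wp([[532.7,-241,110]],[-12.75],[7],0)
"
```

```text
cmd [421.9  97.  108.3] yaw 11.60 [ 0.  0. -1.]
cmd [434.3 -99.7 108.3] yaw -8.40 [ 0.  0. -1.]
t 5.68 pos [ 433.6 -100.7  107.9] yaw -8.52 tilt [-0.001  0.001 -1.   ] F [ 0.4 -0.1 -4.7] T [-0.05  0.04 -0.06] g 0.475 j [-0.41 -0.06  2.11  0.    1.09 -0.26]
7
[0, 0.62, 0, 0.0169, -0.0002, -0.0179, 0, 0, 0.62, 0, 0.0171, -0.0002, -0.0177, 0, 0, 0.62, 0, 0.0172, -0.0002, -0.0175, 0, 0, 0.62, 0, 0.0174, -0.0002, -0.0174, 0, 0, 0.62, 0, 0.0176, -0.0002, -0.0172, 0, 0, 0.62, 0, 0.0178, -0.0002, -0.017, 0, 0, 0.62, 0, 0.018, -0.0002, -0.0168, 0]
```

Emit:
step_arm(deltas=[0, 0.6, 0, 0.017, 0, -0.018, 0, 0, 0.6, 0, 0.017, 0, -0.0175, 0, 0, 0.6, 0, 0.0175, 0, -0.0175, 0, 0, 0.6, 0, 0.0175, 0, -0.0175, 0, 0, 0.6, 0, 0.0175, 0, -0.017, 0, 0, 0.6, 0, 0.018, 0, -0.017, 0, 0, 0.7, 0, 0.018, 0, -0.017, 0, 0, 0, 0, 0, 0, 0, 0])

```text
t: 6.35
tool_pos: [535.2, -244.7, 108.3]
orientation: [[0.975, 0.002, 0.222], [-0.222, -0.003, 0.975], [0.003, -1.0, -0.002]]
ft_force: [0.6, 0.3, -4.2]
gripper_width: 0.477
```

```bash
python3 -c "
from cmd import *
app([0, 0.6, 0, 0.017, 0, -0.018, 0, 0, 0.6, 0, 0.017, 0, -0.0175, 0, 0, 0.6, 0, 0.0175, 0, -0.0175, 0, 0, 0.6, 0, 0.0175, 0, -0.0175, 0, 0, 0.6, 0, 0.0175, 0, -0.017, 0, 0, 0.6, 0, 0.018, 0, -0.017, 0, 0, 0.7, 0, 0.018, 0, -0.017, 0])
from plan import *
state(); robot.get_image('top')
state(); m=robot.camera_model('wrist'); im=robot.get_image('wrist'); np.save('m5.npy',m,allow_pickle=True); cv2.imwrite('pics/w5.png',im[:,:,::-1])
q=[531.6,-239.7,-.2225]
L=[[62,95,34],[62,-95,34],[-62,-95,34],[-62,95,34],[55,88,34],[-55,88,34],[55,-88,34],[-55,-88,34]]+[[1.4+a*23.5,-1.1+b*52.5,z] for a in(-1,1) for b in (-1,1) for z in (8,)]
P=projw(m,place(q,L)); print(P.round(1).tolist())
for p in P:
  cv2.circle(im,tuple(int(round(v)) for v in p),2,(255,0,0),-1)
cv2.imwrite('pics/w5b.png',cv2.resize(im[:,:,::-1],(800,600)))
state()
"
```

```text
cmd [ 533.3 -241.   108.3] yaw -12.70 [ 0.  0. -1.]
t 6.35 pos [ 535.2 -244.7  108.3] yaw -12.84 tilt [ 0.002 -0.003 -1.   ] F [ 0.6  0.3 -4.2] T [0.   0.09 0.01] g 0.477 j [-0.56  0.27  1.74 -0.    1.12 -0.34]
t 6.40 pos [ 533.8 -242.7  107.8] yaw -12.80 tilt [-0. -0. -1.] F [-0.2  0.7 -5.9] T [0.02 0.03 0.01] g 0.476 j [-0.56  0.27  1.75 -0.    1.12 -0.34]
[[341.3, 76.8], [321.0, 312.9], [178.2, 312.7], [155.6, 77.7], [331.1, 86.3], [165.6, 87.1], [314.0, 307.2], [185.0, 307.0], [223.8, 258.7], [219.3, 135.1], [278.3, 258.7], [281.9, 135.0]]
t 6.45 pos [ 532.8 -241.2  107.3] yaw -12.76 tilt [-0.002  0.001 -1.   ] F [ 0.3  0.9 -6.2] T [ 0.01  0.02 -0.01] g 0.472 j [-0.56  0.27  1.75  0.    1.12 -0.34]
```

View pics/w5b.png

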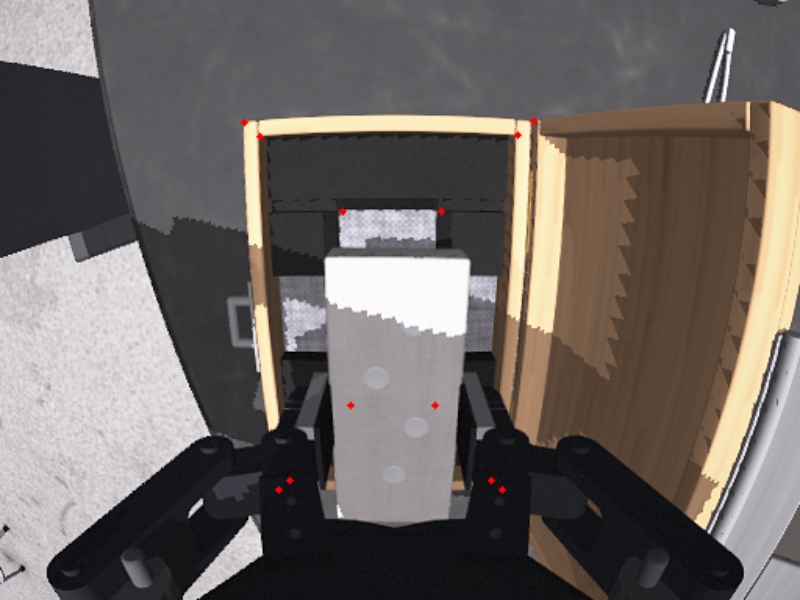

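Emit:
step_arm(deltas=[0, 0, 0, -0.0025, 0.009, -0.0005, 0, 0, 0, 0, 0, 0.009, 0, 0, 0, 0, 0, 0, 0.009, 0, 0, 0, 0, 0, 0, 0.009, 0, 0, 0, 0, 0, 0, 0.009, 0, 0, 0, 0, 0, 0, 0.009, 0, 0, 0, 0, 0, 0, 0.006, 0, 0, 0, 0, 0, 0, 0.002, 0, 0])

```text
t: 7.12
tool_pos: [529.9, -240.3, 44.6]
orientation: [[0.976, -0.002, 0.22], [-0.22, 0.001, 0.976], [-0.002, -1.0, 0.001]]
ft_force: [0.0, 0.1, -5.5]
gripper_width: 0.475
```

```bash
python3 -c "
from cmd import *
app([0,0,0,-.0025,.062,-.0005,0])
from plan import *
robot.get_image('top'); state(); im=robot.get_image('wrist'); cv2.imwrite('pics/w6.png',cv2.resize(im[:,:,::-1],(800,600)))
state()
"
```

```text
cmd [ 530.8 -240.9   46.3] yaw -12.70 [ 0.  0. -1.]
t 7.17 pos [ 530.  -240.4   44.8] yaw -12.70 tilt [-0.002  0.001 -1.   ] F [ 0.7 -0.7 -5.5] T [ 0.    0.02 -0.  ] g 0.473 j [-0.56  0.35  1.78  0.    1.01 -0.34]
t 7.22 pos [ 530.4 -240.7   45.6] yaw -12.70 tilt [-0.001  0.001 -1.   ] F [ 0.2  0.4 -5.1] T [-0.06 -0.02  0.04] g 0.472 j [-0.56  0.35  1.78 -0.    1.01 -0.34]
```

View pics/w6.png

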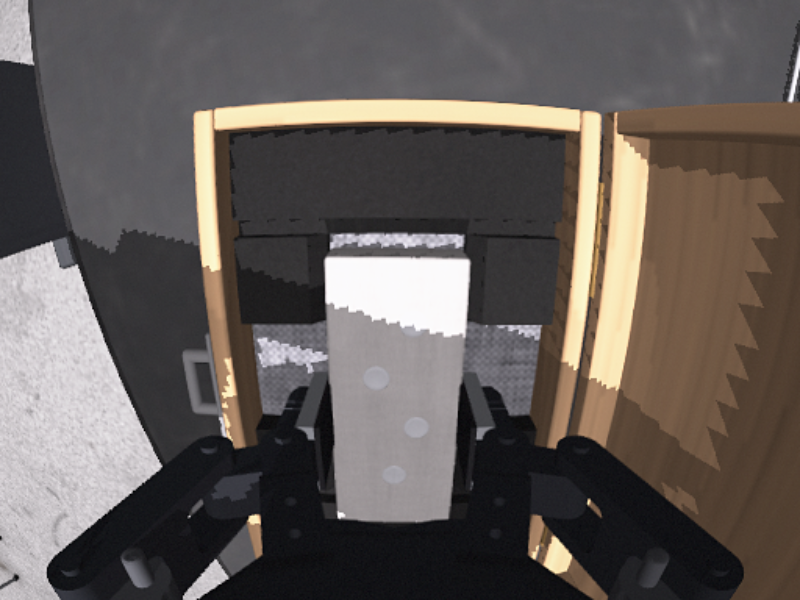

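Emit:
step_arm(deltas=[0, 0, 0, 0, 0.004, 0, 0, 0, 0, 0, 0, 0.004, 0, 0, 0, 0, 0, 0, 0.004, 0, 0, 0, 0, 0, 0, 0.002, 0, 0, 0, 0, 0, 0, 0.0015, 0, 0, 0, 0, 0, 0, 0.001, 0, 0, 0, 0, 0, 0, 0, 0, 0, 0, 0, 0, 0, 0, 0, 0])

```text
t: 7.88
tool_pos: [530.8, -241.0, 29.9]
orientation: [[0.976, 0.0, 0.22], [-0.22, -0.0, 0.976], [0.0, -1.0, -0.0]]
ft_force: [-0.4, -0.4, -6.1]
gripper_width: 0.471
```

```bash
python3 -c "
from cmd import *
app([0,0,0,0,.0165,0,0])
from plan import *
state(); im=robot.get_image('wrist'); cv2.imwrite('pics/w7.png',cv2.resize(im[:,:,::-1],(800,600)))
state()
"
```

```text
cmd [ 530.8 -240.9   29.8] yaw -12.70 [ 0.  0. -1.]
t 7.88 pos [ 530.8 -241.    29.9] yaw -12.70 tilt [ 0. -0. -1.] F [-0.4 -0.4 -6.1] T [ 0.01  0.01 -0.04] g 0.471 j [-0.56  0.38  1.78  0.    0.98 -0.34]
t 7.93 pos [ 530.9 -241.    30. ] yaw -12.70 tilt [ 0. -0. -1.] F [ 0.7 -0.4 -5.3] T [0.01 0.   0.03] g 0.472 j [-0.56  0.38  1.78 -0.    0.98 -0.34]
```

View pics/w7.png

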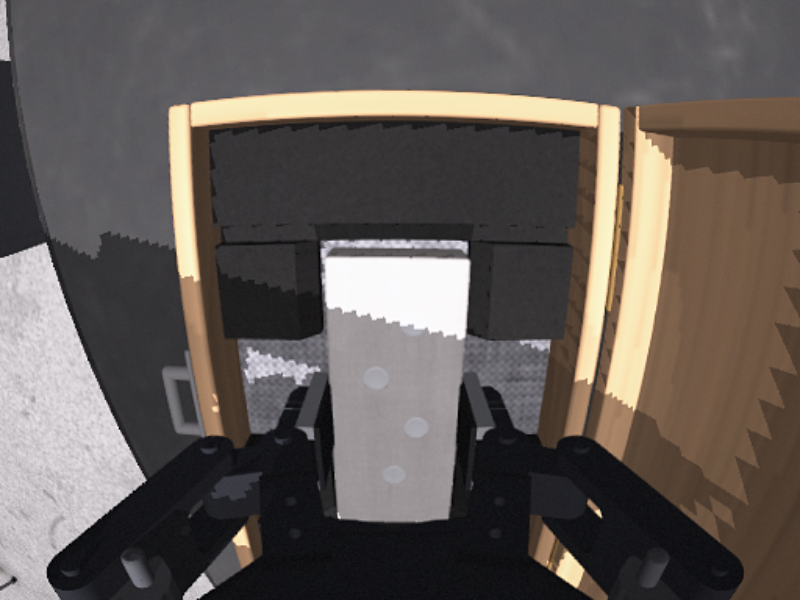

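Emit:
step_arm(deltas=[0, 0, 0, 0, 0.001, 0, 0, 0, 0, 0, 0, 0.0005, 0, 0, 0, 0, 0, 0, 0, 0, 0, 0, 0, 0, 0, 0, 0, 0, 0, 0, 0, 0, 0, 0, 68, 0, 0, 0, 0, 0, 0, 68, 0, 0, 0, 0, 0, 0, 68, 0, 0, 0, 0, 0, 0, 68])

```text
t: 8.6
tool_pos: [531.2, -241.2, 28.7]
orientation: [[0.976, 0.001, 0.22], [-0.22, -0.001, 0.976], [0.001, -1.0, -0.0]]
ft_force: [-0.2, 0.3, -0.5]
gripper_width: 0.68
```

```bash
python3 -c "
from cmd import *
app([0,0,0,0,.0015,0,0])
from plan import *
state(); im=robot.get_image('wrist'); cv2.imwrite('pics/w8.png',cv2.resize(im[:,:,::-1],(800,600)))
state()
"
```

```text
cmd [ 530.8 -240.9   28.3] yaw -12.70 [ 0.  0. -1.]
t 8.60 pos [ 531.2 -241.2   28.7] yaw -12.70 tilt [ 0.001 -0.001 -1.   ] F [-0.2  0.3 -0.5] T [ 0.01 -0.01  0.05] g 0.680 j [-0.56  0.38  1.78  0.    0.98 -0.34]
t 8.65 pos [ 531.1 -241.1   28.6] yaw -12.70 tilt [ 0.001 -0.    -1.   ] F [0.2 0.  0.2] T [-0.04 -0.06 -0.03] g 0.678 j [-0.56  0.38  1.78  0.    0.98 -0.34]
```

View pics/w8.png

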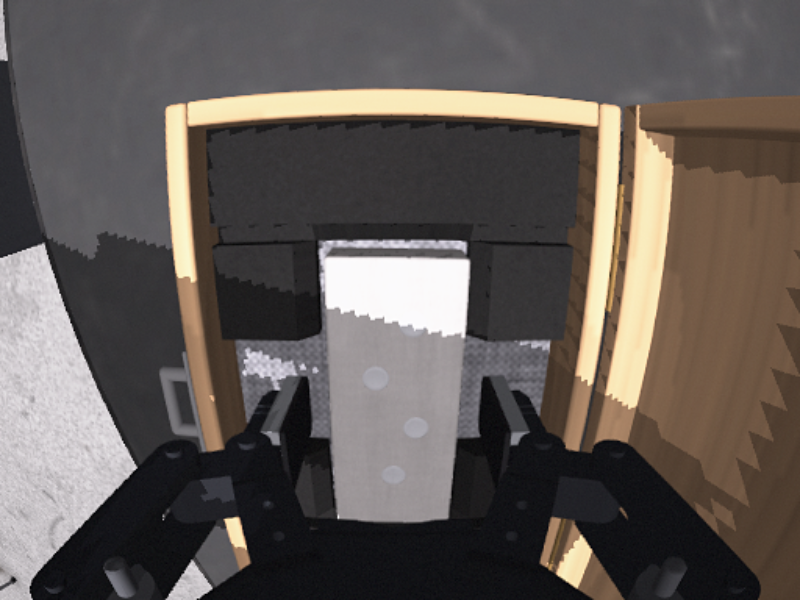

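Emit:
step_arm(deltas=[0, 0, 0, 0, -0.006, 0, 68, 0, 0, 0, 0, -0.02, 0, 68, 0, 0, 0, 0, -0.03, 0, 68, 0, 0, 0, 0, -0.035, 0, 68, 0, 0, 0, 0, -0.035, 0, 68, 0, 0, 0, 0, -0.035, 0, 0, 0, 0, 0, 0, -0.035, 0, 0, 0, 0, 0, 0, -0.026, 0, 0])

```text
t: 9.32
tool_pos: [531.4, -241.3, 254.6]
orientation: [[0.976, 0.004, 0.22], [-0.22, -0.002, 0.976], [0.004, -1.0, -0.001]]
ft_force: [0.4, 0.9, 0.8]
gripper_width: 0.263
```

```bash
python3 -c "
from cmd import *
app([0,0,0,0,-.222,0,0])
from plan import *
s,_=state(); m=robot.camera_model('wrist'); im=robot.get_image('wrist'); cv2.imwrite('pics/w9.png',cv2.resize(im[:,:,::-1],(800,600)))
q=[531.6,-239.7,-.2225]
for n,x,y,z in (('a',140,80,250),('b',140,80,162)):
  print(n,place(q,[[x,y,z]]))
w=place(q,[[140,80,250],[140,80,162]])
wp(w,[-12.7,-12.7],[5,3],0)
L=[[1.4+a*21-1.4,-1.1+b*50,24] for a in(-1,1) for b in (-1,1)]
print((projw(m,place(q,L))*1.5625).round(0).tolist())
"
```

```text
cmd [ 530.8 -240.9  250.3] yaw -12.70 [ 0.  0. -1.]
t 9.32 pos [ 531.4 -241.3  254.6] yaw -12.70 tilt [ 0.004 -0.002 -1.   ] F [0.4 0.9 0.8] T [-0.03 -0.04 -0.05] g 0.263 j [-0.56  0.12  1.64  0.    1.39 -0.34]
a [[ 685.80233024 -192.56570941  250.        ]]
b [[ 685.80233024 -192.56570941  162.        ]]
8
[0, -0.0, 0, 0.0281, 0.0001, 0.0162, 0, 0, -0.0, 0, 0.0281, 0.0001, 0.0162, 0, 0, -0.0, 0, 0.0281, 0.0001, 0.0162, 0, 0, -0.0, 0, 0.0281, 0.0001, 0.0162, 0, 0, -0.0, 0, 0.0281, 0.0001, 0.0162, 0, 0, -0.0, 0, 0.0, 0.0293, 0.0, 0, 0, -0.0, 0, 0.0, 0.0293, 0.0, 0, 0, -0.0, 0, 0.0, 0.0293, 0.0, 0]
[[367.0, 321.0], [366.0, 196.0], [419.0, 321.0], [421.0, 196.0]]
```

View pics/w9.png

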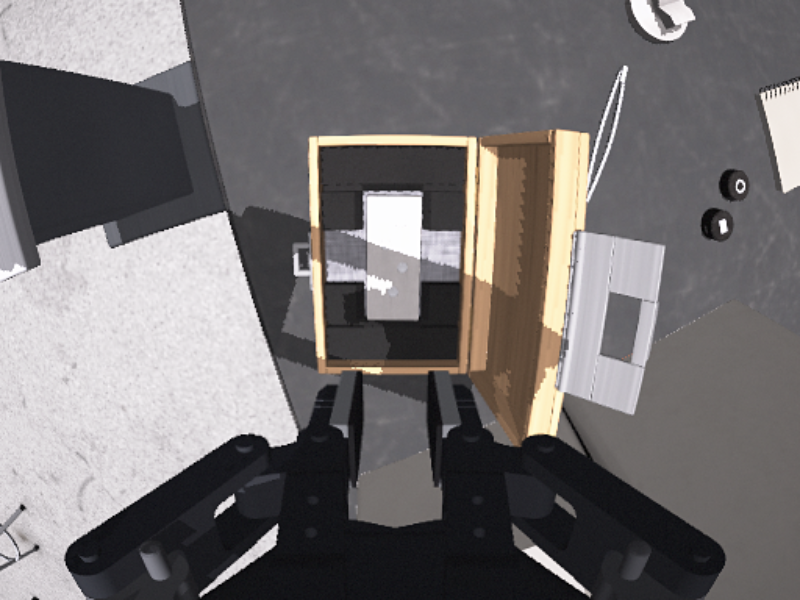

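Emit:
step_arm(deltas=[0, 0, 0, 0.028, 0, 0.016, 0, 0, 0, 0, 0.028, 0, 0.016, 0, 0, 0, 0, 0.028, 0, 0.016, 0, 0, 0, 0, 0.028, 0, 0.016, 0, 0, 0, 0, 0.028, 0, 0.016, 0, 0, 0, 0, 0, 0.03, 0, 0, 0, 0, 0, 0, 0.03, 0, 0, 0, 0, 0, 0, 0.028, 0, 0])

```text
t: 10.03
tool_pos: [685.6, -193.1, 161.2]
orientation: [[0.976, 0.001, 0.219], [-0.219, -0.0, 0.976], [0.001, -1.0, -0.0]]
ft_force: [-0.5, -0.4, -1.7]
gripper_width: 0.001
```

```bash
python3 -c "
from cmd import *
app([0,0,0,.14,.088,.08,0])
from plan import *
s,_=state(); robot.get_image('top'); im=robot.get_image('scene'); state()
cv2.imwrite('pics/s10.png',cv2.resize(im[100:330,200:500,::-1],None,fx=2.6,fy=2.6,interpolation=cv2.INTER_CUBIC))
im=robot.get_image('wrist');cv2.imwrite('pics/w10.png',im[:,:,::-1])
"
```

```text
cmd [ 684.9 -193.7  162.3] yaw -12.70 [ 0.  0. -1.]
t 10.03 pos [ 685.6 -193.1  161.2] yaw -12.64 tilt [ 0.001 -0.    -1.   ] F [-0.5 -0.4 -1.7] T [ 0.04 -0.02  0.03] g 0.001 j [-0.39  0.49  1.35 -0.    1.3  -0.16]
t 10.13 pos [ 681.2 -192.   155.2] yaw -12.69 tilt [-0.011  0.004 -1.   ] F [-1.7  1.5 -1.7] T [-0.03  0.07 -0.05] g 0.002 j [-0.39  0.5   1.36 -0.    1.3  -0.16]
```

View pics/s10.png

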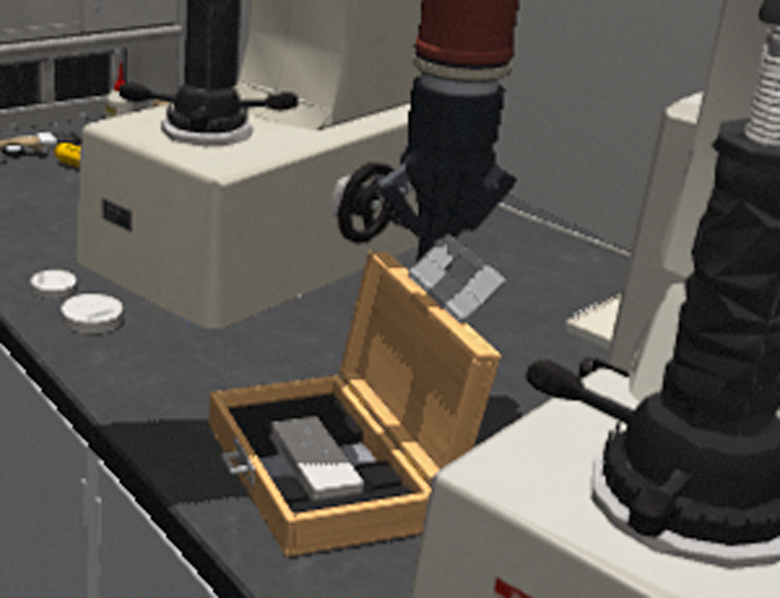

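View pics/w10.png

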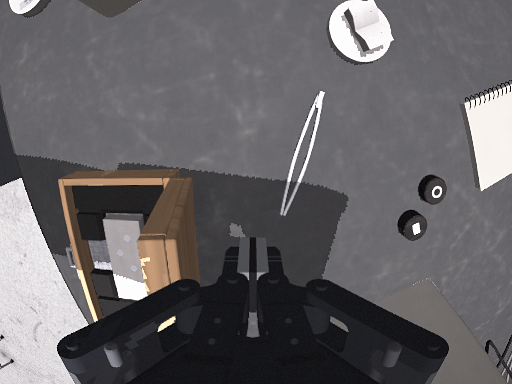

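Emit:
step_arm(deltas=[0, 0, 0, -0.008, 0, 0, 0, 0, 0, 0, -0.012, 0, 0, 0, 0, 0, 0, -0.012, 0, 0, 0, 0, 0, 0, -0.012, 0, 0, 0, 0, 0, 0, -0.012, 0, 0, 0, 0, 0, 0, -0.012, 0, 0, 0, 0, 0, 0, -0.012, 0, 0, 0, 0, 0, 0, -0.012, 0, 0, 0])

```text
t: 10.85
tool_pos: [597.0, -174.5, 166.9]
orientation: [[0.975, 0.007, 0.22], [-0.22, -0.003, 0.975], [0.007, -1.0, -0.001]]
ft_force: [1.7, -0.3, -0.0]
gripper_width: -0.003
```

```bash
python3 -c "
from cmd import *
app([0,0,0,-.092,0,0,0])
from plan import *
s,_=state(); im=robot.get_image('wrist');cv2.imwrite('pics/w11.png',im[:,:,::-1]); state()
im=robot.get_image('scene'); state()
cv2.imwrite('pics/s11.png',cv2.resize(im[100:330,200:500,::-1],None,fx=2.6,fy=2.6,interpolation=cv2.INTER_CUBIC))
"
```

```text
cmd [ 595.2 -173.4  162.3] yaw -12.70 [ 0.  0. -1.]
t 10.85 pos [ 597.  -174.5  166.9] yaw -12.72 tilt [ 0.007 -0.003 -1.   ] F [ 1.7 -0.3 -0. ] T [-0.16 -0.27 -0.02] g -0.003 j [-0.41  0.28  1.62  0.    1.24 -0.19]
t 10.90 pos [ 594.9 -173.8  166.2] yaw -12.71 tilt [ 0.004 -0.002 -1.   ] F [ 1.8  0.6 -0.1] T [-0.   -0.02  0.01] g 0.001 j [-0.41  0.28  1.62 -0.    1.24 -0.19]
t 10.95 pos [ 595.6 -173.9  165.9] yaw -12.72 tilt [ 0.004 -0.002 -1.   ] F [ 0.1 -0.6 -0.6] T [ 0.04 -0.03  0.03] g 0.000 j [-0.41  0.28  1.62 -0.    1.24 -0.19]
```

View pics/s11.png

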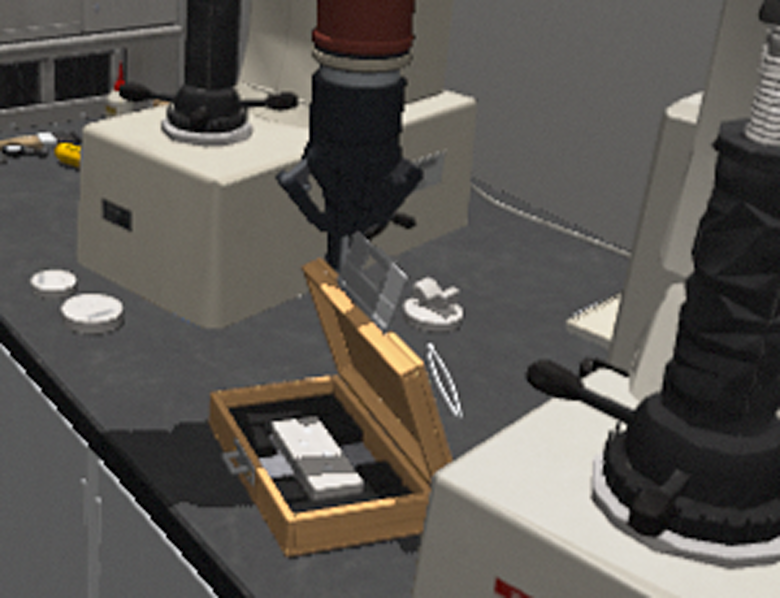

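View pics/w11.png

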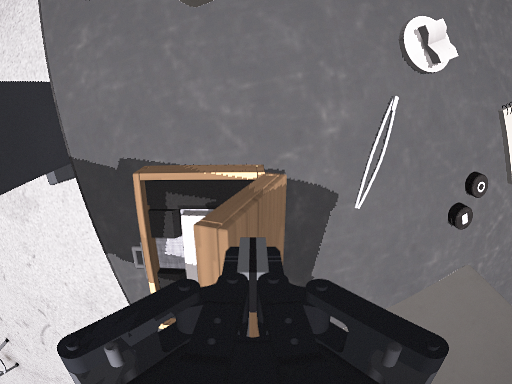

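Emit:
step_arm(deltas=[0, 0, 0, -0.01, 0.001, 0, 0, 0, 0, 0, -0.01, 0.001, 0, 0, 0, 0, 0, -0.01, 0.002, 0, 0, 0, 0, 0, -0.01, 0.004, 0, 0, 0, 0, 0, -0.004, 0.01, 0, 0, 0, 0, 0, 0, 0.013, 0, 0, 0, 0, 0, 0, 0.013, 0, 0, 0, 0, 0, 0, 0.01, 0, 0])

```text
t: 11.62
tool_pos: [552.2, -163.7, 106.6]
orientation: [[0.976, -0.001, 0.22], [-0.22, 0.0, 0.976], [-0.001, -1.0, 0.0]]
ft_force: [-0.1, -0.2, 0.1]
gripper_width: 0.003
```

```bash
python3 -c "
from cmd import *
app([0,0,0,-.044,.054,0,0])
from plan import *
s,_=state(); 
im=robot.get_image('scene'); state()
cv2.imwrite('pics/s12.png',cv2.resize(im[100:330,200:500,::-1],None,fx=2.6,fy=2.6,interpolation=cv2.INTER_CUBIC))
"
```

```text
cmd [ 552.3 -163.8  108.3] yaw -12.70 [ 0.  0. -1.]
t 11.62 pos [ 552.2 -163.7  106.6] yaw -12.71 tilt [-0.001  0.    -1.   ] F [-0.1 -0.2  0.1] T [ 0.01  0.02 -0.01] g 0.003 j [-0.43  0.25  1.78  0.    1.12 -0.2 ]
t 11.67 pos [ 550.7 -163.1  104.1] yaw -12.71 tilt [-0.005  0.002 -1.   ] F [-1.8  0.8 -0.6] T [-0.    0.06  0.05] g 0.002 j [-0.43  0.25  1.78 -0.    1.11 -0.2 ]
```

View pics/s12.png

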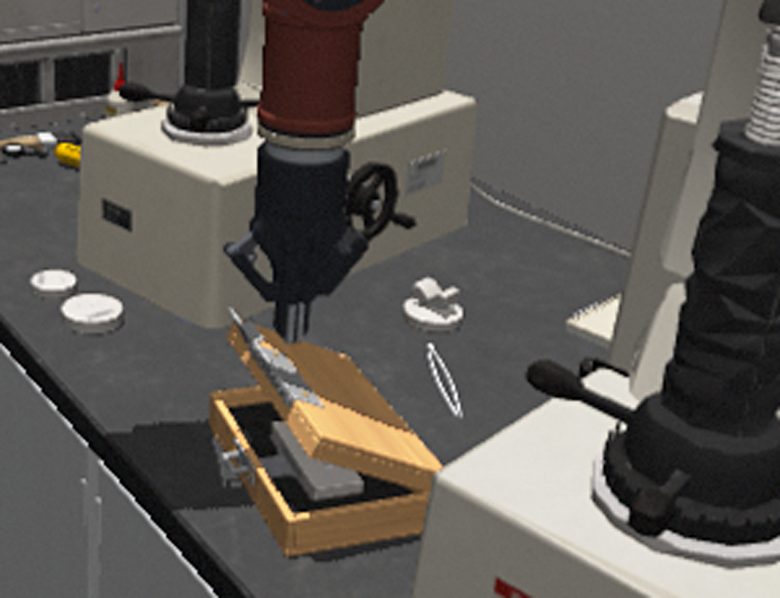

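Emit:
step_arm(deltas=[0, 0, 0, -0.005, 0.008, 0, 0, 0, 0, 0, -0.005, 0.008, 0, 0, 0, 0, 0, -0.005, 0.008, 0, 0, 0, 0, 0, -0.005, 0.006, 0, 0, 0, 0, 0, 0, 0.002, 0, 0, 0, 0, 0, 0, 0.002, 0, 0, 0, 0, 0, 0, 0.001, 0, 0, 0, 0, 0, 0, 0, 0, 0])

```text
t: 12.33
tool_pos: [533.1, -159.5, 73.6]
orientation: [[0.976, 0.001, 0.22], [-0.22, -0.0, 0.976], [0.001, -1.0, -0.0]]
ft_force: [0.1, 0.2, -0.1]
gripper_width: -0.001
```

```bash
python3 -c "
from cmd import *
app([0,0,0,-.020,.035,0,0])
from plan import *
s,_=state(); 
im=robot.get_image('scene'); state()
cv2.imwrite('pics/s13.png',cv2.resize(im[100:330,200:500,::-1],None,fx=2.6,fy=2.6,interpolation=cv2.INTER_CUBIC))
im=robot.get_image('wrist');cv2.imwrite('pics/w13.png',im[:,:,::-1]); 
"
```

```text
cmd [ 532.8 -159.4   73.3] yaw -12.70 [ 0.  0. -1.]
t 12.33 pos [ 533.1 -159.5   73.6] yaw -12.70 tilt [ 0.001 -0.    -1.   ] F [ 0.1  0.2 -0.1] T [-0.01 -0.04  0.02] g -0.001 j [-0.43  0.25  1.84  0.    1.04 -0.21]
t 12.38 pos [ 533.2 -159.6   73.7] yaw -12.70 tilt [ 0.001 -0.    -1.   ] F [-0.   0.6  0.6] T [-0.04  0.    0.04] g 0.001 j [-0.43  0.25  1.84  0.    1.04 -0.21]
```

View pics/s13.png

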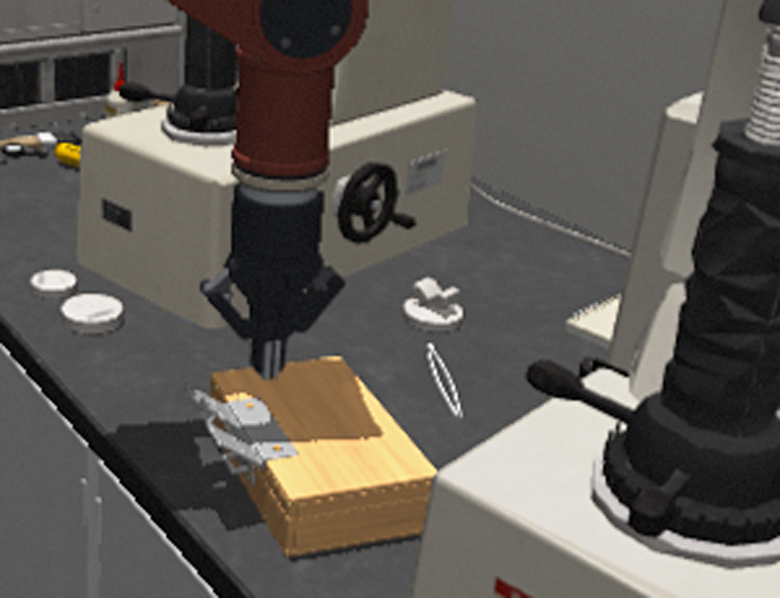

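View pics/w13.png

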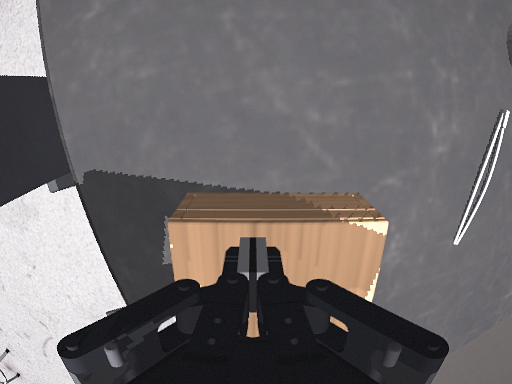

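Emit:
step_arm(deltas=[0, 0, 0, 0, 0.0005, 0, 0, 0, 0, 0, 0, 0.0005, 0, 0, 0, 0, 0, 0, 0.0005, 0, 0, 0, 0, 0, 0, 0.0005, 0, 0, 0, 0, 0, 0, 0.0005, 0, 0, 0, 0, 0, 0, 0.0005, 0, 0, 0, 0, 0, 0, 0, 0, 0, 0, 0, 0, 0, 0, 0, 0])

```text
t: 13.1
tool_pos: [533.3, -159.6, 72.9]
orientation: [[0.976, 0.001, 0.22], [-0.22, -0.0, 0.976], [0.001, -1.0, -0.0]]
ft_force: [-7.4, 3.1, 17.9]
gripper_width: 0.004
```

```bash
python3 -c "
from cmd import *
app([0,0,0,0,.003,0,0])
from plan import *
s,_=state()
"
```

```text
cmd [ 532.8 -159.4   70.3] yaw -12.70 [ 0.  0. -1.]
t 13.10 pos [ 533.3 -159.6   72.9] yaw -12.68 tilt [ 0.001 -0.    -1.   ] F [-7.4  3.1 17.9] T [ 0.53  1.28 -0.  ] g 0.004 j [-0.43  0.26  1.84 -0.    1.04 -0.21]
```

Emit:
step_arm(deltas=[0, 0, 0, 0, -0.03, 0, 0, 0, 0, 0, 0, -0.03, 0, 0, 0, 0, 0, -0.022, 0, -0.0115, 0, 0, 0, 0, -0.022, 0, -0.0115, 0, 0, 0, 0, -0.022, 0, -0.0115, 0, 0, 0, 0, -0.0225, 0, -0.011, 0, 0, 0, 0, 0, 0.01, 0, 0, 0, 0, 0, 0, 0.004, 0, 0])

```text
t: 13.77
tool_pos: [435.6, -184.4, 115.8]
orientation: [[0.975, 0.0, 0.221], [-0.221, -0.0, 0.975], [0.0, -1.0, 0.0]]
ft_force: [-0.0, 0.3, -0.5]
gripper_width: -0.001
```

```bash
python3 -c "
from cmd import *
app([0,0,0,-.0885,-.046,-.0455,0])
from plan import *
s,_=state(); robot.get_image('top')
state(); m=robot.camera_model('wrist'); im=robot.get_image('wrist');
im2=robot.get_image('scene'); 
cv2.imwrite('pics/s14.png',cv2.resize(im2[100:330,200:500,::-1],None,fx=2.6,fy=2.6,interpolation=cv2.INTER_CUBIC))
q=[531.6,-239.7,-.2225]
for L in ([-62,95,54],[62,95,54],[-78.5,0,24],[-65.5-44*.797,45,50+44*.605],[-65.5-44*.797,-45,50+44*.605]):
  p=projw(m,place(q,[L]))[0]; print(L,p.round()); cv2.circle(im,tuple(int(round(v)) for v in p),3,(255,0,0),1)
cv2.imwrite('pics/w14.png',cv2.resize(im[:,:,::-1],(800,600))); 
"
```

```text
cmd [ 436.4 -184.3  116.3] yaw -12.70 [ 0.  0. -1.]
t 13.77 pos [ 435.6 -184.4  115.8] yaw -12.80 tilt [ 0. -0. -1.] F [-0.   0.3 -0.5] T [ 0.03  0.07 -0.04] g -0.001 j [-0.57  0.    2.03  0.    1.11 -0.34]
t 13.82 pos [ 435.8 -184.1  115.1] yaw -12.76 tilt [-0.001  0.001 -1.   ] F [-1.2  0.2 -1. ] T [-0.02  0.03  0.01] g -0.001 j [-0.57  0.    2.03  0.    1.11 -0.34]
[-62, 95, 54] [322. 130.]
[62, 95, 54] [473. 141.]
[-78.5, 0, 24] [286. 245.]
[-100.56800000000001, 45, 76.62] [261. 218.]
[-100.56800000000001, -45, 76.62] [260. 331.]
```

View pics/w14.png

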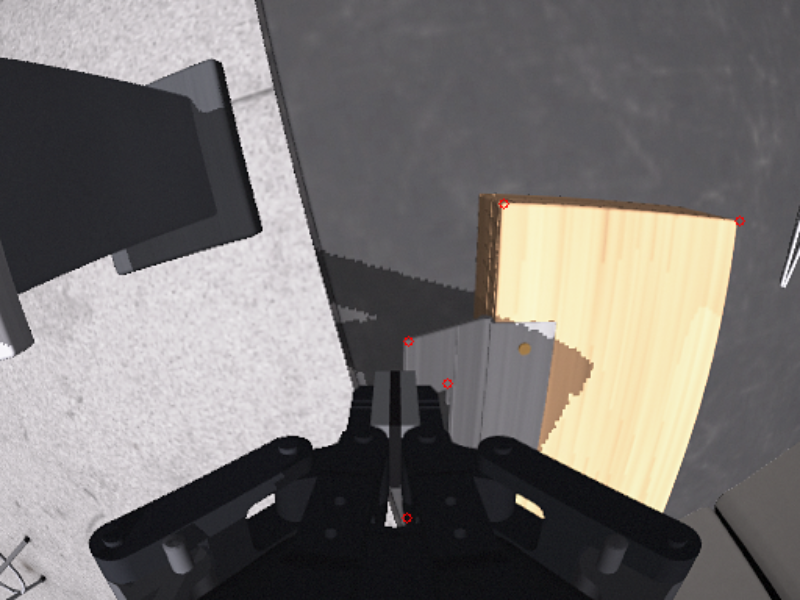

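View pics/s14.png

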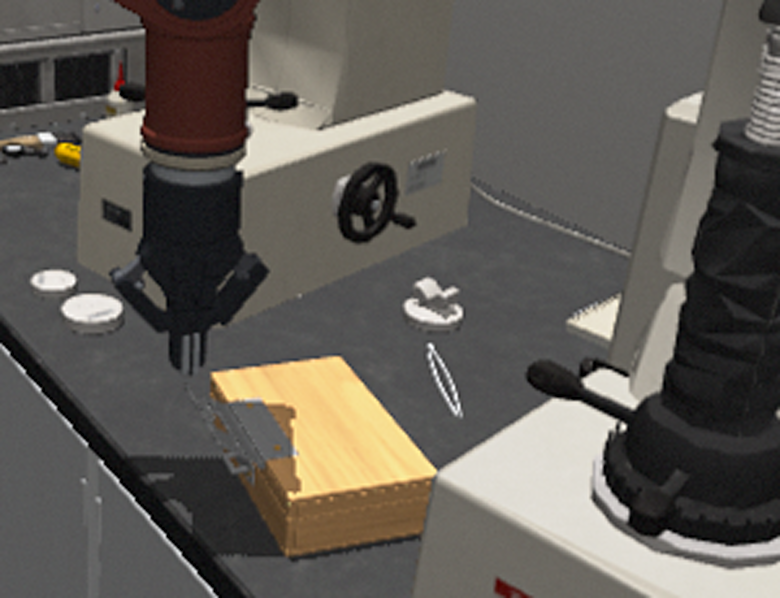

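Emit:
step_arm(deltas=[0, 0, 0, 0, 0.008, 0, 0, 0, 0, 0, 0, 0.008, 0, 0, 0, 0, 0, 0, 0.008, 0, 0, 0, 0, 0, 0, 0.008, 0, 0, 0, 0, 0, 0, 0.008, 0, 0, 0, 0, 0, 0, 0.007, 0, 0, 0, 0, 0, 0, 0.005, 0, 0, 0, 0, 0, 0, 0, 0, 0])

```text
t: 14.58
tool_pos: [435.7, -183.8, 62.9]
orientation: [[0.976, -0.002, 0.22], [-0.22, 0.001, 0.976], [-0.002, -1.0, 0.001]]
ft_force: [-0.8, 0.3, 0.0]
gripper_width: 0.003
```

```bash
python3 -c "
from cmd import *
app([0,0,0,0,.052,0,0])
from plan import *
s,_=state(); im=robot.get_image('wrist');
im2=robot.get_image('scene'); 
cv2.imwrite('pics/s15.png',cv2.resize(im2[150:330,220:420,::-1],None,fx=3.3,fy=3.3,interpolation=cv2.INTER_CUBIC))
cv2.imwrite('pics/w15.png',cv2.resize(im[:,:,::-1],(800,600))); 
"
```

```text
cmd [ 436.4 -184.3   64.3] yaw -12.70 [ 0.  0. -1.]
t 14.58 pos [ 435.7 -183.8   62.9] yaw -12.70 tilt [-0.002  0.001 -1.   ] F [-0.8  0.3  0. ] T [-0.03  0.08 -0.03] g 0.003 j [-0.57  0.09  2.06  0.    0.99 -0.34]
```

View pics/s15.png

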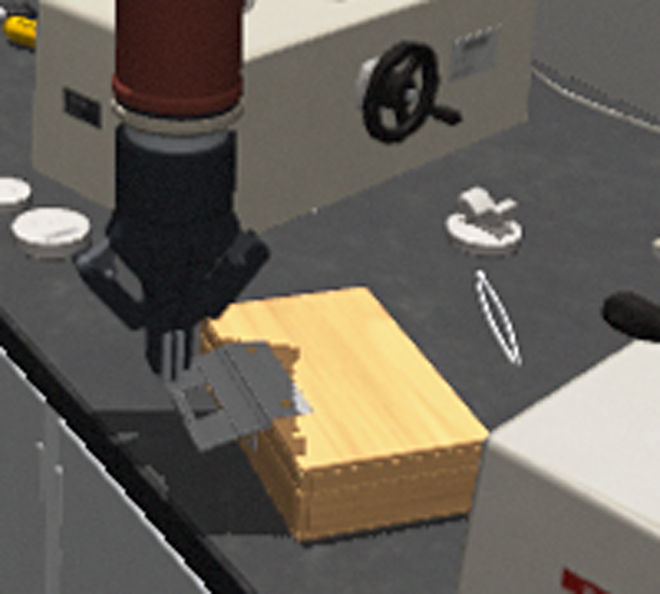

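Emit:
step_arm(deltas=[0, 0, 0, -0.0015, 0.004, 0, 0, 0, 0, 0, -0.0015, 0.004, 0, 0, 0, 0, 0, 0.002, 0.004, 0, 0, 0, 0, 0, 0.002, 0.003, 0, 0, 0, 0, 0, 0.004, 0.003, 0, 0, 0, 0, 0, 0.004, 0.003, 0, 0, 0, 0, 0, 0.004, 0.001, 0, 0, 0, 0, 0, 0.003, 0, 0, 0])

```text
t: 15.35
tool_pos: [452.1, -187.7, 41.7]
orientation: [[0.976, -0.001, 0.22], [-0.22, 0.001, 0.976], [-0.001, -1.0, 0.0]]
ft_force: [-1.2, 1.3, -0.1]
gripper_width: -0.0
```

```bash
python3 -c "
from cmd import *
app([0,0,0,.016,.022,0,0])
from plan import *
s,_=state(); 
im2=robot.get_image('scene'); state()
cv2.imwrite('pics/s16.png',cv2.resize(im2[150:330,220:420,::-1],None,fx=3.3,fy=3.3,interpolation=cv2.INTER_CUBIC))
"
```

```text
cmd [ 452.  -187.8   42.3] yaw -12.70 [ 0.  0. -1.]
t 15.35 pos [ 452.1 -187.7   41.7] yaw -12.70 tilt [-0.001  0.001 -1.   ] F [-1.2  1.3 -0.1] T [ 0.02  0.25 -0.04] g -0.000 j [-0.55  0.17  2.02 -0.    0.95 -0.33]
t 15.40 pos [ 452.6 -187.9   42.1] yaw -12.69 tilt [-0.  0. -1.] F [-0.9 -0.2  0.1] T [ 0.07  0.17 -0.01] g 0.000 j [-0.55  0.17  2.02  0.    0.95 -0.33]
```

View pics/s16.png

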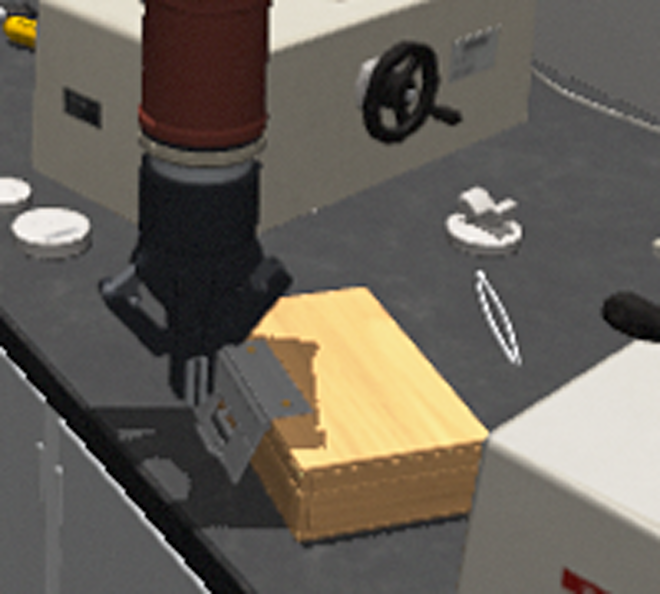

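Emit:
step_arm(deltas=[0, 0, 0, 0.001, 0, 0, 0, 0, 0, 0, 0.001, 0, 0, 0, 0, 0, 0, 0.001, 0, 0, 0, 0, 0, 0, 0.001, 0, 0, 0, 0, 0, 0, 0.001, 0, 0, 0, 0, 0, 0, 0.001, 0, 0, 0, 0, 0, 0, 0.001, 0, 0, 0, 0, 0, 0, 0, 0, 0, 0])

```text
t: 16.07
tool_pos: [458.0, -189.1, 42.0]
orientation: [[0.976, -0.002, 0.22], [-0.22, 0.001, 0.976], [-0.002, -1.0, 0.0]]
ft_force: [-5.9, 1.1, 0.7]
gripper_width: 0.001
```

```bash
python3 -c "
from cmd import *
app([0,0,0,.007,.0,0,0])
from plan import *
s,_=state(); 
im2=robot.get_image('scene'); state()
cv2.imwrite('pics/s17.png',cv2.resize(im2[150:330,220:420,::-1],None,fx=3.3,fy=3.3,interpolation=cv2.INTER_CUBIC))
"
```

```text
cmd [ 458.9 -189.3   42.3] yaw -12.70 [ 0.  0. -1.]
t 16.07 pos [ 458.  -189.1   42. ] yaw -12.69 tilt [-0.002  0.001 -1.   ] F [-5.9  1.1  0.7] T [ 0.15  0.76 -0.04] g 0.001 j [-0.55  0.18  2.01 -0.    0.96 -0.33]
t 16.12 pos [ 458.  -189.1   42. ] yaw -12.69 tilt [-0.002  0.001 -1.   ] F [-6.   0.9  1.3] T [ 0.15  0.79 -0.03] g 0.002 j [-0.55  0.18  2.01 -0.    0.96 -0.33]
```

View pics/s17.png

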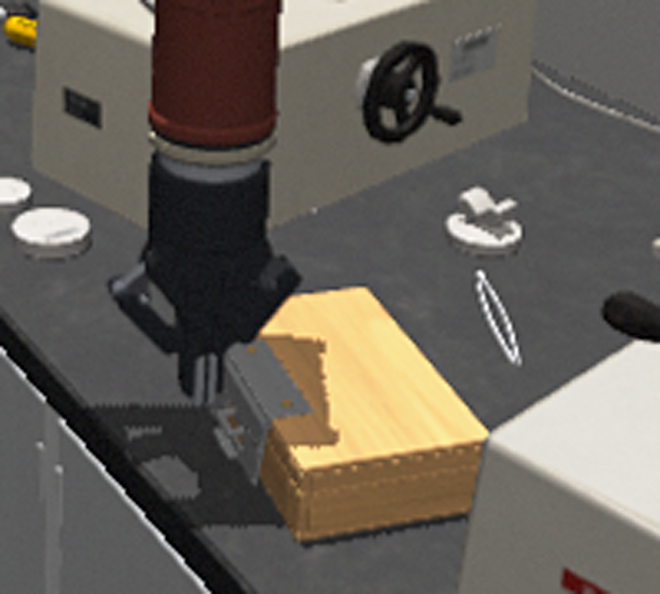

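Emit:
step_arm(deltas=[0, 0, 0, 0.001, 0, 0, 0, 0, 0, 0, 0.001, 0, 0, 0, 0, 0, 0, 0, 0, 0, 0, 0, 0, 0, 0, 0, 0, 0, 0, 0, 0, -0.005, 0, 0, 0, 0, 0, 0, -0.01, 0, 0, 0, 0, 0, 0, -0.02, 0, 0, 0, 0, 0, 0, -0.02, 0, 0, 0, 0, 0, 0, -0.02, 0, 0, 0])

```text
validation failed for argument at $.de...
```

```bash
python3 -c "
from cmd import *
app([0,0,0,-.073,.0,0,0])
from plan import *
s,_=state(); 
im2=robot.get_image('scene'); m=robot.camera_model('scene')
cv2.imwrite('pics/s18o.png',im2[:,:,::-1])
cv2.imwrite('pics/s18.png',cv2.resize(im2[190:330,250:420,::-1],None,fx=4.2,fy=4.2,interpolation=cv2.INTER_CUBIC))
im2=robot.get_image('top')
cv2.imwrite('pics/t18.png',cv2.resize(im2[130:250,320:460,::-1],None,fx=5,fy=5,interpolation=cv2.INTER_CUBIC))
im=robot.get_image('wrist'); cv2.imwrite('pics/w18.png',cv2.resize(im[:,:,::-1],(800,600)))
q=[531.6,-239.7,-.2225]; 
for h in (0,.1,.2,.3,.5):
  P=place(q,[[-65.5-44*np.sin(h)-3*np.cos(h),y,50-44*np.cos(h)] for y in (45,-45)])
  print(h,((proj(m,P)-[250,190]+.5)*4.2-.5).round(0).tolist())
"
```

```text
cmd [ 387.6 -173.3   42.3] yaw -12.70 [ 0.  0. -1.]
t 16.12 pos [ 458.  -189.1   42. ] yaw -12.69 tilt [-0.002  0.001 -1.   ] F [-6.   0.9  1.3] T [ 0.15  0.79 -0.03] g 0.002 j [-0.55  0.18  2.01 -0.    0.96 -0.33]
0 [[144.0, 353.0], [203.0, 454.0]]
0.1 [[136.0, 354.0], [194.0, 455.0]]
0.2 [[129.0, 354.0], [186.0, 455.0]]
0.3 [[121.0, 353.0], [178.0, 455.0]]
0.5 [[107.0, 350.0], [163.0, 452.0]]
```

View pics/s18.png

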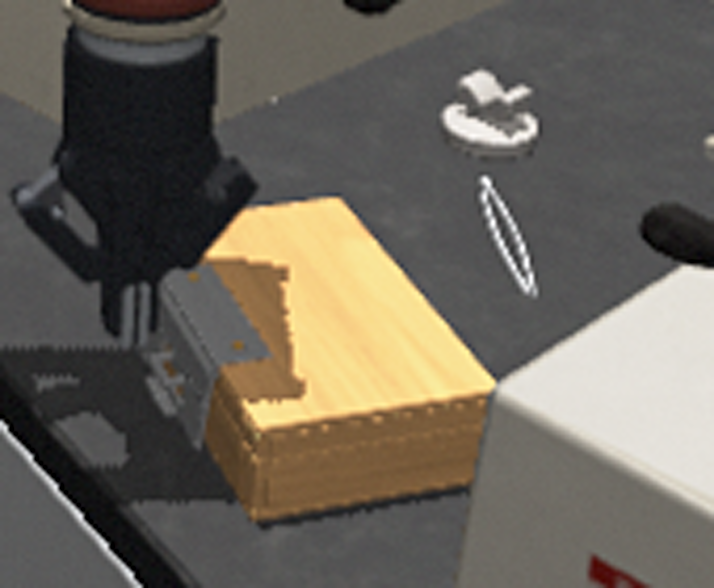

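View pics/w18.png

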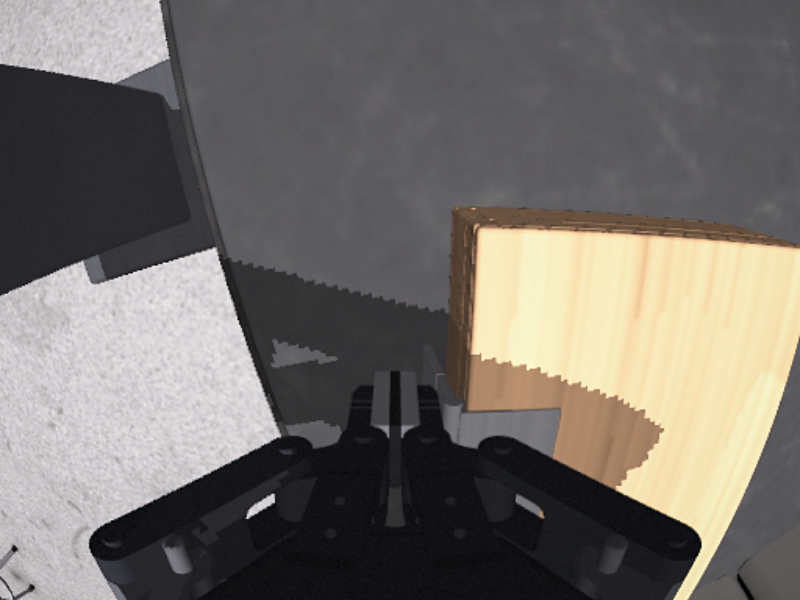

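View pics/t18.png

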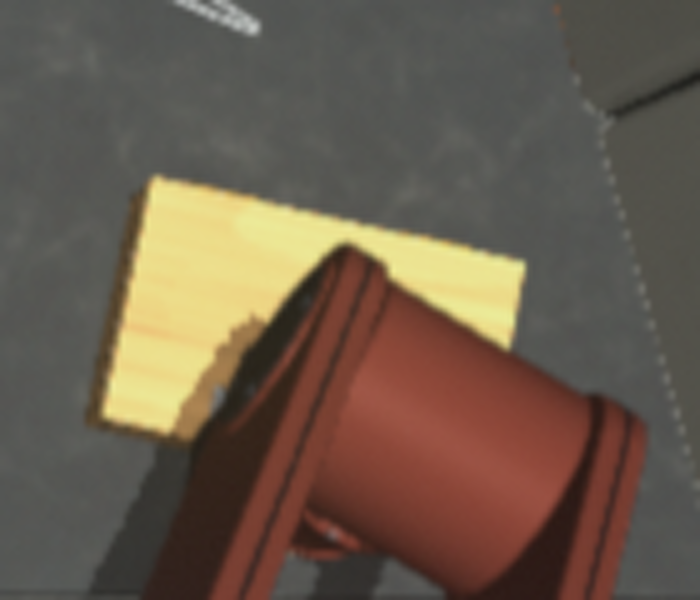

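Emit:
step_arm(deltas=[0, 0, 0, 0.001, 0, 0, 0, 0, 0, 0, 0.001, 0, 0, 0, 0, 0, 0, 0, 0, 0, 0, 0, 0, 0, 0, 0, 0, 0, 0, 0, 0, -0.005, 0, 0, 0, 0, 0, 0, -0.015, 0, 0, 0, 0, 0, 0, -0.02, 0, 0, 0, 0, 0, 0, -0.02, 0, 0, 0])

```text
t: 16.93
tool_pos: [403.0, -177.1, 43.0]
orientation: [[0.976, 0.003, 0.22], [-0.22, -0.002, 0.976], [0.003, -1.0, -0.001]]
ft_force: [-0.2, -0.2, 0.8]
gripper_width: -0.001
```

```bash
python3 -c "
from cmd import *
app([0,0,0,.073-.058,.0,0,0])
from plan import *
s,_=state(); 
im2=robot.get_image('scene'); m=robot.camera_model('scene')
q=[531.6,-239.7,-.2225]; 
cv2.imwrite('pics/s19.png',cv2.resize(im2[190:330,250:420,::-1],None,fx=4.2,fy=4.2,interpolation=cv2.INTER_CUBIC))
s,_=state(); mw=robot.camera_model('wrist'); im=robot.get_image('wrist'); 
for h,col in ((0,(255,0,0)),(.1,(0,255,0)),(.3,(0,0,255))):
  P=place(q,[[-65.5-44*np.sin(h)-3*np.cos(h),y,50-44*np.cos(h)] for y in (45,-45)])
  a=projw(mw,P); print(h,(a*1.5625).round(0).tolist())
cv2.imwrite('pics/w19.png',cv2.resize(im[:,:,::-1],(800,600)))
s,_=state(); 
"
```

```text
cmd [ 402.3 -176.6   42.3] yaw -12.70 [ 0.  0. -1.]
t 16.93 pos [ 403.  -177.1   43. ] yaw -12.69 tilt [ 0.003 -0.002 -1.   ] F [-0.2 -0.2  0.8] T [0.03 0.02 0.03] g -0.001 j [-0.59  0.05  2.15  0.    0.94 -0.37]
t 16.98 pos [ 398.9 -175.2   41.6] yaw -12.67 tilt [-0.002  0.001 -1.   ] F [-0.   0.9 -2.3] T [ 0.07  0.05 -0.05] g 0.002 j [-0.59  0.04  2.16 -0.    0.94 -0.37]
0 [[587.0, 343.0], [551.0, 515.0]]
0.1 [[577.0, 344.0], [543.0, 516.0]]
0.3 [[558.0, 346.0], [527.0, 520.0]]
t 17.03 pos [ 400.5 -175.8   42. ] yaw -12.73 tilt [-0.001  0.001 -1.   ] F [ 0.5 -0.1  1. ] T [0.04 0.03 0.08] g -0.002 j [-0.59  0.05  2.16  0.    0.94 -0.37]
```

View pics/s19.png

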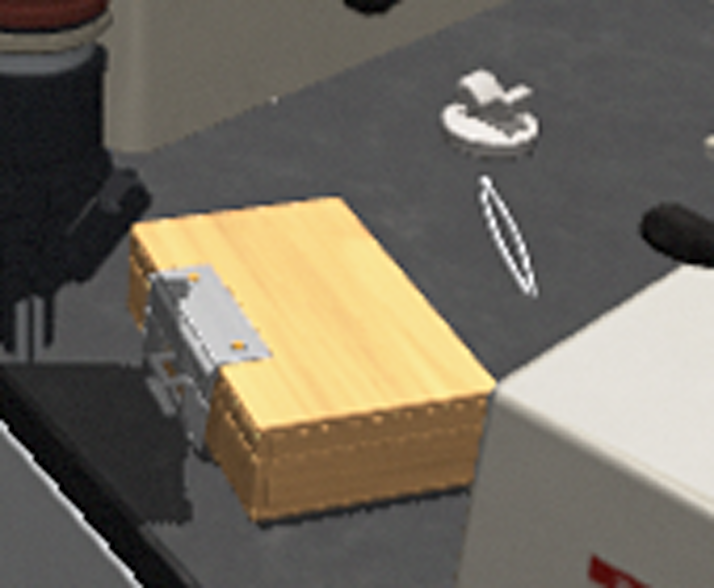

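View pics/w19.png

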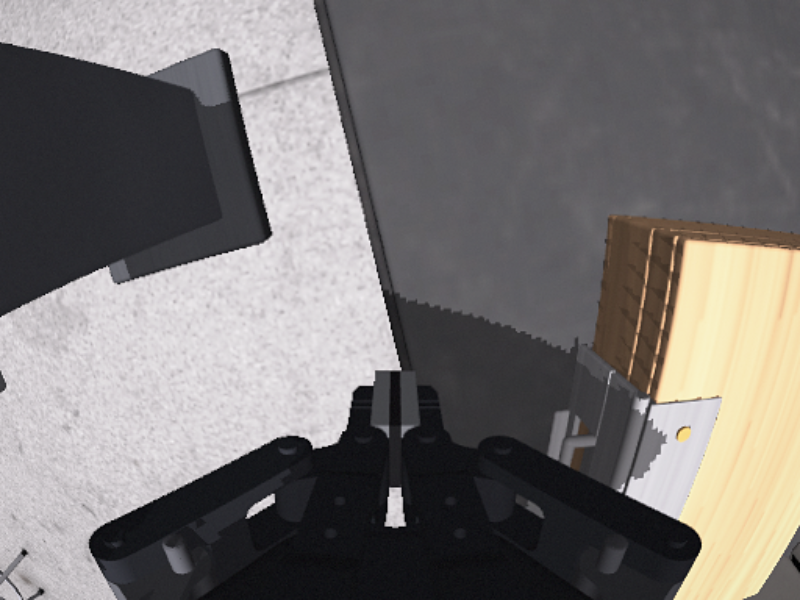

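Emit:
step_arm(deltas=[0, 0, 0, 0.013, 0.003, 0, 0, 0, 0, 0, 0.013, 0.003, 0, 0, 0, 0, 0, 0.013, 0.0035, 0, 0, 0, 0, -4, 0, 0, 0, 0, 0, 0, -4, 0, 0, 0, 0, 0, 0, -4, 0, 0, 0, 0, 0, 0, 0, 0, 0, 0, 0, 0, 0, 0, 0, 0, 0, 0])

```text
t: 17.7
tool_pos: [440.6, -185.5, 33.3]
orientation: [[0.954, 0.203, 0.221], [-0.216, -0.046, 0.975], [0.208, -0.978, -0.0]]
ft_force: [-0.3, -0.6, 1.1]
gripper_width: 0.0
```

```bash
python3 -c "
from cmd import *
app([0,0,0,.039,.0095,0,0, 0,0,-12,0,0,0,0])
from plan import *
s,_=state(); mw=robot.camera_model('wrist'); im=robot.get_image('wrist'); 
q=[531.6,-239.7,-.2225]; 
L={'c0':[-62,95,0],'c34':[-62,95,34],'c54':[-62,95,54]}
for k,v in L.items(): print(k,(projw(mw,place(q,[v]))*1.5625).round(0).tolist())
for h in (0,.1,.3):
  P=place(q,[[-65.5-44*np.sin(h)-3*np.cos(h),y,50-44*np.cos(h)] for y in (45,)])
  a=projw(mw,P); print(h,(a*1.5625).round(0).tolist())
cv2.imwrite('pics/w20.png',cv2.resize(im[:,:,::-1],(800,600)))
s,_=state(); 
"
```

```text
cmd [ 440.3 -185.2   32.8] yaw -12.70 [ 0.203 -0.046 -0.978]
t 17.70 pos [ 440.6 -185.5   33.3] yaw -12.76 tilt [ 0.203 -0.046 -0.978] F [-0.3 -0.6  1.1] T [0.04 0.08 0.04] g 0.000 j [-0.62  0.02  2.22  0.12  0.71 -0.48]
c0 [[482.0, 206.0]]
c34 [[527.0, 218.0]]
c54 [[563.0, 229.0]]
0 [[465.0, 345.0]]
0.1 [[454.0, 346.0]]
0.3 [[433.0, 350.0]]
t 17.75 pos [ 441.3 -186.    33.7] yaw -12.73 tilt [ 0.203 -0.047 -0.978] F [ 1.3 -0.7  0.7] T [0.01 0.16 0.01] g -0.004 j [-0.62  0.02  2.22  0.12  0.71 -0.48]
```

View pics/w20.png

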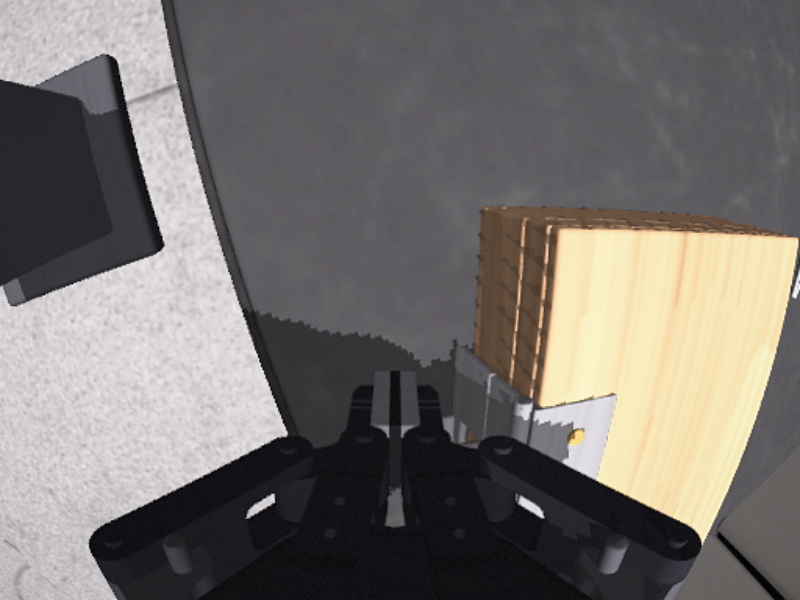

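Emit:
step_arm(deltas=[0, 0, 0, 0.0025, 0.0005, 0, 0, 0, 0, 0, 0.0025, 0.0005, 0, 0, 0, 0, 0, 0.0025, 0.0005, 0, 0, 0, 0, 0, 0.0025, 0.0005, 0, 0, 0, 0, 0, 0.002, 0.0005, 0, 0, 0, 0, 0, 0.001, 0, 0, 0, 0, 0, 0, 0.001, 0, 0, 0, 0, 0, 0, 0, 0, 0, 0])

```text
t: 18.42
tool_pos: [454.3, -188.3, 33.3]
orientation: [[0.954, 0.203, 0.22], [-0.215, -0.046, 0.976], [0.208, -0.978, 0.0]]
ft_force: [0.2, -0.8, -0.0]
gripper_width: -0.0
```

```bash
python3 -c "
from cmd import *
app([0,0,0,.014,.0025,0,0])
from plan import *
s,_=state(); d=np.array(s['tool_pos'][:2])-[531.6,-239.7]; print(rz(.2225)[:2,:2]@d)
"
```

```text
cmd [ 454.2 -188.3   33.3] yaw -12.70 [ 0.203 -0.046 -0.978]
t 18.42 pos [ 454.3 -188.3   33.3] yaw -12.70 tilt [ 0.203 -0.046 -0.978] F [ 0.2 -0.8 -0. ] T [0.03 0.1  0.02] g -0.000 j [-0.6   0.06  2.18  0.12  0.71 -0.47]
[-86.71228291  33.07398271]
```

Emit:
step_arm(deltas=[0, 0, 0, 0.001, 0, 0, 0, 0, 0, 0, 0.001, 0, 0, 0, 0, 0, 0, 0.001, 0.0005, 0, 0, 0, 0, 0, 0.0005, 0, 0, 0, 0, 0, 0, 0.0005, 0, 0, 0, 0, 0, 0, 0, 0, 0, 0, 0, 0, 0, 0, 0, 0, 0, 0, 0, 0, 0, 0, 0, 0])

```text
t: 19.08
tool_pos: [457.8, -189.0, 33.4]
orientation: [[0.954, 0.202, 0.22], [-0.215, -0.045, 0.976], [0.207, -0.978, 0.0]]
ft_force: [-1.3, 1.1, -1.0]
gripper_width: -0.001
```

```bash
python3 -c "
from cmd import *
app([0,0,0,.004,.0005,0,0])
from plan import *
s,_=state(); d=np.array(s['tool_pos'][:2])-[531.6,-239.7]; print(rz(.2225)[:2,:2]@d)
"
```

```text
cmd [ 458.1 -189.2   33.6] yaw -12.70 [ 0.203 -0.046 -0.978]
t 19.08 pos [ 457.8 -189.    33.4] yaw -12.70 tilt [ 0.202 -0.045 -0.978] F [-1.3  1.1 -1. ] T [ 0.03  0.31 -0.03] g -0.001 j [-0.6   0.06  2.17  0.12  0.71 -0.46]
[-83.11056386  33.13143941]
```

Emit:
step_arm(deltas=[0, 0, 0, 0.001, 0, 0, 0, 0, 0, 0, 0.0005, 0, 0, 0, 0, 0, 0, 0.001, 0.0005, 0, 0, 0, 0, 0, 0.0005, 0, 0, 0, 0, 0, 0, 0.001, 0, 0, 0, 0, 0, 0, 0.0005, 0, 0, 0, 0, 0, 0, 0, 0, 0, 0, 0, 0, 0, 0, 0, 0, 0])

```text
t: 19.75
tool_pos: [459.5, -189.4, 33.0]
orientation: [[0.956, 0.196, 0.219], [-0.215, -0.043, 0.976], [0.201, -0.98, 0.001]]
ft_force: [-18.3, -0.5, 11.3]
gripper_width: 0.001
```

```bash
python3 -c "
from cmd import *
app([0,0,0,.0045,.0005,0,0])
from plan import *
s,_=state(); d=np.array(s['tool_pos'][:2])-[531.6,-239.7]; print(rz(.2225)[:2,:2]@d)
"
```

```text
cmd [ 462.5 -190.2   34.1] yaw -12.70 [ 0.203 -0.046 -0.978]
t 19.75 pos [ 459.5 -189.4   33. ] yaw -12.65 tilt [ 0.196 -0.043 -0.98 ] F [-18.3  -0.5  11.3] T [ 0.02  2.46 -0.18] g 0.001 j [-0.6   0.07  2.17  0.11  0.72 -0.46]
[-81.47957979  33.18647156]
```

Emit:
step_arm(deltas=[0, 0, 0, -0.003, -0.0005, 0, 0, 0, 0, 0, -0.008, -0.0015, 0, 0, 0, 0, 0, -0.014, -0.003, 0, 0, 0, 0, 0, -0.014, -0.003, 0, 0, 0, 0, 0, -0.014, -0.003, 0, 0, 0, 0, 0, -0.005, -0.02, 0, 0, 0, 0, 0, 0, -0.03, 0, 0, 0, 0, 0, 0, -0.02, 0, 0])

```text
t: 20.42
tool_pos: [390.5, -174.0, 102.8]
orientation: [[0.954, 0.204, 0.22], [-0.215, -0.047, 0.975], [0.209, -0.978, -0.0]]
ft_force: [0.7, -0.3, 0.2]
gripper_width: -0.001
```

```bash
python3 -c "
from cmd import *
app([0,0,0,-.058,-.081,0,0])
from plan import *
s,_=state(); robot.get_image('top')
im2=robot.get_image('scene'); m=robot.camera_model('scene')
q=[531.6,-239.7,-.2225]; 
cv2.imwrite('pics/s21.png',cv2.resize(im2[190:330,250:420,::-1],None,fx=4.2,fy=4.2,interpolation=cv2.INTER_CUBIC))
s,_=state(); mw=robot.camera_model('wrist'); im=robot.get_image('wrist'); 
for L in ([-62,95,0],[-62,95,34],[-62,95,54]): print(L,(projw(mw,place(q,[L]))*1.5625).round(0).tolist(), ((proj(m,place(q,[L]))-[250,190]+.5)*4.2-.5).round(0).tolist())
for h in (0,.1,.3):
  P=place(q,[[-65.5-44*np.sin(h)-3*np.cos(h),y,50-44*np.cos(h)] for y in (45,-45)])
  a=projw(mw,P); print(h,(a*1.5625).round(0).tolist(), ((proj(m,P)-[250,190]+.5)*4.2-.5).round(0).tolist())
cv2.imwrite('pics/w21.png',cv2.resize(im[:,:,::-1],(800,600)))
"
```

```text
cmd [ 390.7 -174.   101.2] yaw -12.70 [ 0.203 -0.046 -0.978]
t 20.42 pos [ 390.5 -174.   102.8] yaw -12.71 tilt [ 0.204 -0.047 -0.978] F [ 0.7 -0.3  0.2] T [ 0.04  0.06 -0.  ] g -0.001 j [-0.67 -0.27  2.31  0.12  0.91 -0.51]
t 20.52 pos [ 393.  -175.8  105.4] yaw -12.67 tilt [ 0.21  -0.051 -0.976] F [ 1.1 -1.   0. ] T [ 0.01  0.08 -0.03] g 0.004 j [-0.67 -0.27  2.31  0.12  0.91 -0.51]
[-62, 95, 0] [[512.0, 190.0]] [[126.0, 311.0]]
[-62, 95, 34] [[544.0, 196.0]] [[128.0, 258.0]]
[-62, 95, 54] [[568.0, 201.0]] [[130.0, 227.0]]
0 [[502.0, 284.0], [489.0, 426.0]] [[144.0, 353.0], [203.0, 454.0]]
0.1 [[494.0, 284.0], [482.0, 428.0]] [[136.0, 354.0], [194.0, 455.0]]
0.3 [[481.0, 286.0], [470.0, 431.0]] [[121.0, 353.0], [178.0, 455.0]]
```

View pics/w21.png

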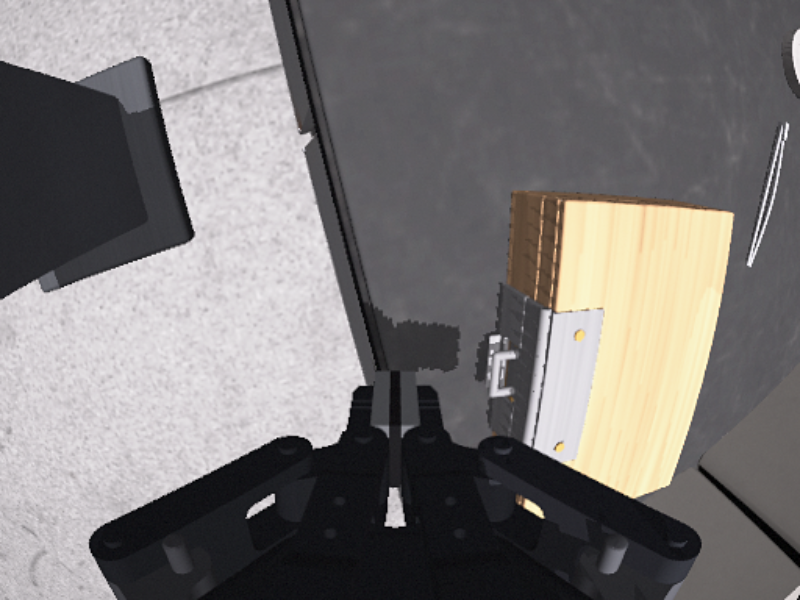

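View pics/s21.png

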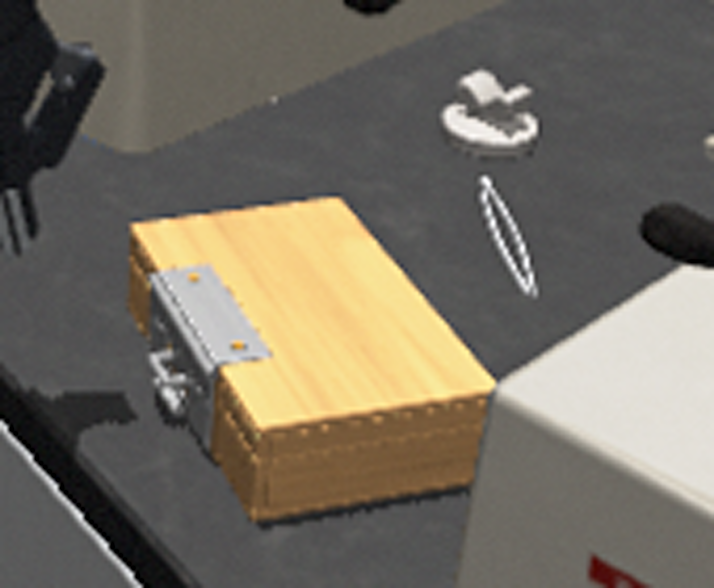

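```bash
python3 -c "
from rig import robot
import cv2
im=robot.get_image('top'); cv2.imwrite('pics/t22.png',im[:,:,::-1])
"
```

```text
(no output)
```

View pics/t22.png

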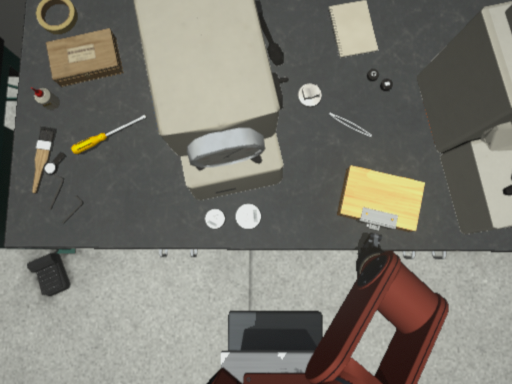

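The top view shows the case shut and the round blocks still at (215,218) and (248,216). The gripper is clear in front of the case.

```bash
python3 -c "
from rig import robot
print(robot.hand_in()); print(robot.sense()['t'])
"
```

```text
the job is handed in; nothing more can be done
None
the job is handed in; nothing more can be done
```

I lowered the steel block into the recess, shut the lid and swung the hasp home over the staple. I handed the job in at about 20.6 s of the 64 s allowed; it returned no verdict.

**Last checks**
- **Block:** after release, the wrist picture showed it flat in the recess, within about 1–2 px of the expected corners. It could not be seen again once the lid was shut.
- **Lid:** I pressed it down with about 18 N until the fingertips stood at the shut height (about 54 mm above the bench). The later pictures show the seam closed.
- **Hasp:** the first push, with the tool upright, stopped firmly at about 6 N, but the pictures then suggested it was still about 0.05–0.1 rad open. I pushed again near its free end with the tool tilted, up to about 18 N. The wrist picture then put its corner within 1–2 px of the home position; the scene picture was about 4 px off in a 4x enlargement, on the closed side.
- **Round blocks and arm:** the round blocks are at the same pixels as at the start. The gripper was clear of everything, with wrist forces of about 1 N.

One move call was refused because I gave it nine rows; nothing moved, and I corrected my position tracking.

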